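Load the drop-door warming oven

ROBOT

A 6-joint arm with a two-finger parallel gripper is mounted at the origin on the work surface. World frame = base frame: x ahead of the robot, y to its left, z up, the work surface at z = 0. Lengths are in m, angles in rad, forces in N, time in s.
With the tool pointing down it reaches from about 0.275 to 0.725 m from the base axis. Payload 15.9 kg.
Tool frame: the origin (TCP) lies midway between the tips of the shut fingers; the grasp point (between the pads) lies 19 mm behind it; z points along the fingers, y is the direction in which the jaws open and shut (so a half turn about z gives the same grasp; the last joint's range is limited). The gripper opens to 85 mm and grips with 20 to 120 N. Pads are 22 mm wide; open, the fingers measure 114 mm over their backs; the gripper's body (76 mm by 85 mm) begins 54 mm behind the grasp point. The pads swing forward as they close: fully open they stand 13 mm farther back than shut.
Start: joints at [1.239, 0.213, -0.034, 1.323, 0, 1.571], TCP at [0.163, 0.473, 0.231] pointing down, gripper open.
Joint ranges: [-2.98, 2.98], [-0.74, 1.72], [-1.14, 1.35], [-2.1, 2.04], [-1.57, 1.44], [-3.14, 3.14]. Speed limits (rad/s): [1.89, 1.89, 2.39, 2.57, 3.14, 3.14].

INTERFACE

Orientations are given as [roll, pitch, yaw] about the fixed x, y, z axes, in that order (R = Rz(yaw) Ry(pitch) Rx(roll)).
In Python, from cell import telemetry, optics, ctrl gives the robot as it stands. The module is installed in compiled form; this text tells all that it offers.
- The arm moves only by the tool carry_out, never from a script. Its argument "rows" is a list of rows, each a list of 7 numbers: the shift along the tool's x, y, z in mm, then the turn, a rotation vector about the tool's x, y, z in rad, then the closure in counts, from 0 (fully open) to 255 (shut). A call has 1 to 12 rows; each row is the pose to reach, as a shift and turn from the pose commanded when the call began, along the tool's axes at that moment; what a row does not reach only later rows make up. A row lasts 1/8 s, in which the tool goes at most 62.5 mm and 10.7 degrees, less where a joint would pass 70% of its speed; a pose out of reach is approached as far as the arm can. A call with a gripper value outside its range is refused whole. The fingers move at their own pace and stop on an object; "grip_force" is the grip in N (left out, the last holds). Time passes only in rows, so rows that repeat a pose let the fingers close. It gives the time, the measured TCP pose, the force and the opening at its end, in the units of the state.
- telemetry.get_state(): the state, without advancing time (a new reading comes with each control period).
- optics.camera(name): name is "scene" or "side" or "wrist"; returns (picture, depth): 400x640x3 uint8, red, green, blue; 400x640 float32, m along the optical axis (not along the pixel's ray), 0 where there is no reading.
- optics.get_calibration(name): a dict with "mtx" (3x3 intrinsics, pixels), "D" ([k1, k2, p1, p2, k3] as OpenCV has them; the pictures are not rectified), "position" and "rotation" of the camera in the world. Camera axes: x right, y up, looking along -z (the intrinsics and any distortion apply to the point x, -y, -z); pixel columns grow to the right and rows downward; lengths in m; the calibration is good to about 2 mm. A picture is of the moment at which its call begins: read the wrist's pose just before it. get_calibration takes no time and is no camera call; for the wrist camera it gives the pose at the moment of the call.
- ctrl.finish_job(): hands the job in, once; it reports no verdict.
The state is a dict: "time": time; "joints": joint angles; "dq": joint speeds; "joint_torque": joint torques, N m; "position": TCP position; "orientation": TCP orientation; "force": force on the tool from outside, world axes, zero at the start; "ft_torque": the same for the moment, N m; "opening": finger opening in m.
Only numpy, scipy, OpenCV 4.12 (cv2) and the standard library are available. Lean on these libraries where they do the work, as an engineer would, in place of code of your own. Each camera call takes 0.05 s, during which the arm holds its last target.

TASK

Pull the warming oven's drop-down door all the way down, stand the amber bottle with the black cap upright inside the chamber, at least 30 mm back from the door, and push the door back up until its catch has snapped it fully shut. Do not shift the white jar already warming in there, do not push aside or knock over the other bottles on the bench, and never let the amber bottle tip over.

Things in the scene. Friction and masses are not known exactly. Their poses are not given: they have to be found in the camera images.
- oven: White bench warming oven, fixed, 340 mm wide (its y), 280 deep (x), 305 high. Origin on the bench at mid-width; +x points into the oven, +y left for someone looking in. The door seats on the plane x = -130. Chamber: x -130 to +90, y -130 to +130, smooth steel floor at z = 98.5, ceiling z = 263.5; lintel and roof above reach z = 305. Control strip below the door.
- door_hinge (a point): Fixed point on the hinge line, at its middle: oven x = -130, y = 0, z = 100. The hinge line runs along the oven's y. The door's inner face contains the hinge line.
- door (a joint): Drop-down door angle: 0 shut (upright), 1.571 fully down on its stop (inner face then level with the chamber floor: a ledge 180 mm deep). Panel 300 wide, 180 high, 22 thick outwards from the inner face, about 1 kg, glass window. Spring-balanced stiff hinge: left half open it stays, or creeps at under 1.5 rad/s (some doors sink in the lower half). Moving it takes up to 4 N at the free edge.
- door_handle (a point): Middle of the round steel handle bar, 12 mm thick, 240 long, parallel to the hinge, on posts 105 either side of the middle. Its centre is 42 mm off the door's outer face (36 mm free gap) and 160 mm from the hinge line along the panel, 20 below the free edge. With the door flat it hangs under the panel, centre 36 mm above the bench.
- door_strike (a point): Steel nose of the catch, mid-width on the door's inner face, 171 mm from the hinge line, 24 wide, standing out 14 mm. It rides under a sprung roller in the lintel: pulling the door off it takes about 8 to 15 N at the handle, pushing it home 10 to 20 N over the last 0.07 rad. Pushed too weakly the door stops unlatched at 0.04 to 0.07 rad; latched it sits within 0.005 of 0.
- door_edge (a point): Middle of the door's free (upper) edge, on its inner face, 180 mm from the hinge line.
- bottle: The amber glass bottle with the BLACK cap and a paper label, about 0.18 kg: body 48 mm diameter up to 57 mm height, narrowing to a 19 mm neck; 92 high in all, cap 23 wide. Starts upright on the bench. Origin: centre of its underside, z along its axis. To be loaded.
- jar: White plastic jar with a blue lid, 56 mm diameter, 100 high, about 0.2 kg, standing in the rear half of the oven chamber, left, right or middle. Origin: centre of its underside, z along its axis. Leave it where it stands.
- amber_white: Amber bottle of the same shape as the one to load but with a WHITE cap, on the bench. Origin: centre of its underside, z along its axis. Leave alone.
- flask: Silvery aluminium bottle with a black cap, 52 mm diameter, 105 high, on the bench. Origin: centre of its underside, z along its axis. Leave alone.
Mind the look-alikes: they are no part of the job. Leave any purple look-alike of the bottle alone.

How it is judged:
By the outcome, as a careful person would: the job done as asked, in the order asked, and still so for the second after the job is handed in, with the robot touching nothing.
It also fails if it takes over 72 s, if anything falls off the work surface, if the arm or the gripper's body presses on something with over 40 N, if the wrist force passes 120 N, or if a joint passes its speed limit or range.

## Working session

There is one attempt and no reset: what is moved stays moved. The work goes in short steps, Python scripts to look and compute and a tool call to move; the robot and the scene stay as the last step left them, time stands still between calls to the robot, and variables do not carry over. Pictures are saved under pics/ and viewed, and the job is handed in when it is done.

Besides the shell and the picture viewer there is one more tool, called after "Request:" as name(argument=value, ...) on one line, values as JSON. carry_out: Moves the arm, as the interface text tells. Its arguments: {"type":"object","properties":{"rows":{"type":"array","items":{"type":"array","items":{"type":"number"}}},"grip_force":{"type":"number"}},"required":["rows"]}

```bash
mkdir -p pics
cat > h.py <<'E'
import numpy as np, cv2
from cell import telemetry, optics, ctrl
def snap(n,tag):
    c=optics.get_calibration(n); im,d=optics.camera(n)
    cv2.imwrite(f'pics/{tag}.png',im[:,:,::-1]); np.savez(f'pics/{tag}.npz',im=im,d=d,mtx=c['mtx'],D=c['D'],p=c['position'],R=c['rotation'])
    return load(tag)
def load(tag): return dict(np.load(f'pics/{tag}.npz'))
def ray(s,u,v):
    q=cv2.undistortPoints(np.array([[[u,v]]],float),s['mtx'],s['D'])[0,0]
    return s['p'],s['R']@np.array([q[0],-q[1],-1.])
def onz(s,u,v,z):
    p,r=ray(s,u,v); return p+r*(z-p[2])/r[2]
def pt(s,u,v):
    p,r=ray(s,u,v); return p+r*s['d'][int(v),int(u)]
def cloud(s):
    h,w=s['d'].shape; uu,vv=np.meshgrid(np.arange(w),np.arange(h))
    q=cv2.undistortPoints(np.stack([uu,vv],-1).reshape(-1,1,2).astype(float),s['mtx'],s['D']).reshape(-1,2)
    r=np.c_[q[:,0],-q[:,1],-np.ones(len(q))]@s['R'].T
    P=s['p']+r*s['d'].reshape(-1,1); P[s['d'].ravel()==0]=np.nan
    return P.reshape(h,w,3)
E
python3 - <<'E'
from h import *
print(telemetry.get_state())
for n in ['scene','side','wrist']:
    s=snap(n,n+'0'); print(n,s['p'],s['R'].round(3).tolist(),s['mtx'].tolist(),s['D'])
E
```

```text
{'time': 0.0, 'joints': array([ 1.23902539e+00,  2.13378833e-01, -3.50455630e-02,  1.32350668e+00,
        8.73496472e-06,  1.57083249e+00]), 'dq': array([-0.00014222, -0.0003392 ,  0.00106797, -0.00071976, -0.00124396,
       -0.00101568]), 'joint_torque': array([-1.57612183e-03, -6.86158276e+01,  4.87124097e+01,  1.71505439e-02,
       -2.54902052e-04,  9.11914555e-06]), 'position': array([0.16274617, 0.47241459, 0.23081021]), 'orientation': array([-3.14045791e+00, -8.69392379e-06,  2.80978554e+00]), 'force': array([ 0.02252383, -0.10045166, -0.73969959]), 'ft_torque': array([-0.03844847,  0.00104853,  0.04031765]), 'opening': 0.08559964212794473}
scene [ 0.2948134  -0.08291124  1.05281723] [0.308, -0.007, -1.261] [[368.3517817836861, 0.0, 322.9822318777248], [0.0, 368.3517817836861, 194.39579094837086], [0.0, 0.0, 1.0]] [-0.05676873  0.          0.          0.          0.        ]
side [-0.04503668 -0.8060785   0.88975109] [0.97, -0.022, -0.618] [[441.47669206659333, 0.0, 332.29727230046495], [0.0, 441.47669206659333, 200.24399305351966], [0.0, 0.0, 1.0]] [0.0191342 0.        0.        0.        0.       ]
wrist [0.10104104 0.49501384 0.37372321] [-0.261, 0.0, 1.24] [[286.3181337658722, 0.0, 321.8623938116661], [0.0, 286.3181337658722, 199.45095846873213], [0.0, 0.0, 1.0]] [-0.03501017  0.          0.          0.          0.        ]
```

```bash
python3 - <<'E'
s=open('h.py').read()
s=s.replace("import numpy as np, cv2","import numpy as np, cv2\nfrom scipy.spatial.transform import Rotation as Ro").replace("R=c['rotation'])","R=Ro.from_euler('xyz',c['rotation']).as_matrix())").replace("return dict(np.load(f'pics/{tag}.npz'))","\n    s=dict(np.load(f'pics/{tag}.npz'))\n    if s['R'].ndim==1: s['R']=Ro.from_euler('xyz',s['R']).as_matrix()\n    return s")
open('h.py','w').write(s)
E
python3 -c "
from h import *
for t in ['scene0','side0','wrist0']: s=load(t); P=cloud(s); print(t,P[200,320],P[350,320],P[300,150])"
```

```text
scene0 [ 5.96004843e-01  1.56464677e-02 -4.93456707e-05] [ 0.19803555 -0.11288478 -0.00091393] [0.17370924 0.37591427 0.00232233]
side0 [nan nan nan] [ 0.3337109  -0.25720087  0.00040792] [ 0.03069167 -0.0786908   0.19636729]
wrist0 [0.19529079 0.45978675 0.00050713] [0.15284182 0.47667948 0.3146835 ] [0.13712881 0.41989923 0.28900111]
```

View pics/scene0.png

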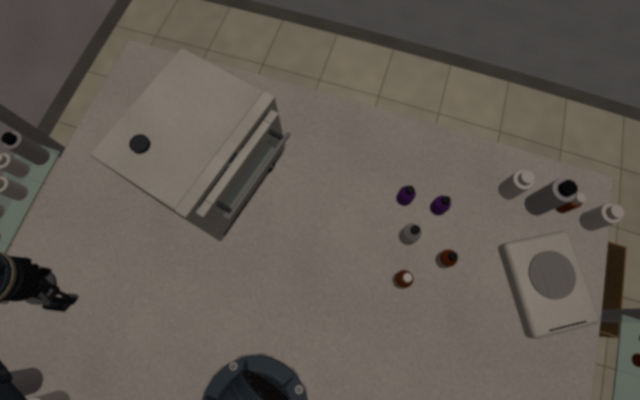

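View pics/side0.png

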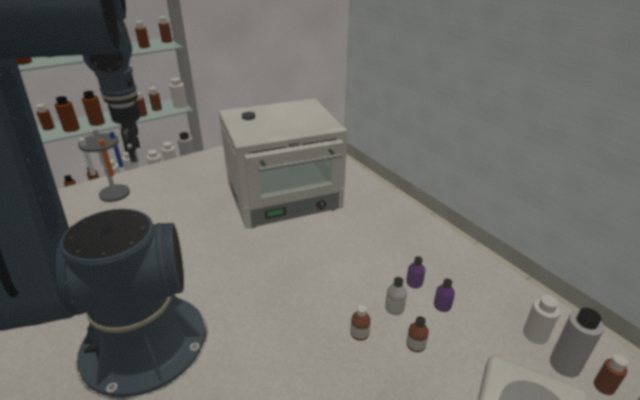

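View pics/wrist0.png

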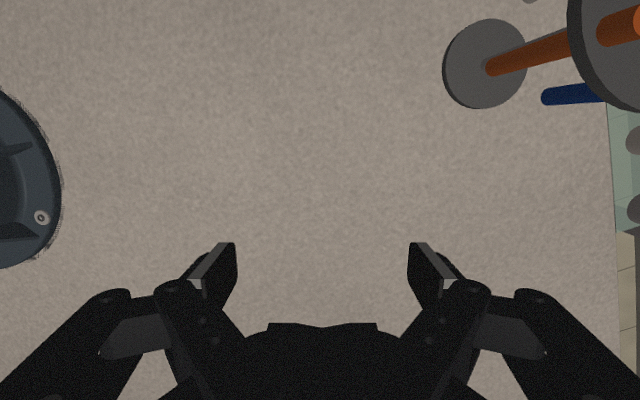

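Run:
```python
from h import *
s=load('scene0'); P=cloud(s); t=load('side0'); Q=cloud(t)
a=cv2.resize(s['im'][40:250,80:300,::-1],None,fx=2.5,fy=2.5,interpolation=3)
b=cv2.resize(t['im'][90:230,210:360,::-1],None,fx=3.6,fy=3.6,interpolation=3)
c=cv2.resize(t['im'][240:360,330:470,::-1],None,fx=3.6,fy=3.6,interpolation=3)
cv2.imwrite('pics/a.png',a);cv2.imwrite('pics/b.png',b);cv2.imwrite('pics/c.png',c)
# roof
m=(abs(P[:,:,2]-.305)<.006); m[:, 300:]=0
m=cv2.morphologyEx(m.astype(np.uint8),cv2.MORPH_OPEN,np.ones((5,5)))
n,l,st,ce=cv2.connectedComponentsWithStats(m); k=1+st[1:,4].argmax()
xy=P[l==k][:,:2]; print(len(xy),P[l==k][:,2].mean()); r=cv2.minAreaRect((xy*1000).astype(np.float32)); print(r,cv2.boxPoints(r))
for (u,v) in [(447,258),(403,279),(411,233),(405,195),(441,204)]:
    print(u,v,P[v,u],onz(s,u,v,.092))
for (u,v) in [(420,322),(361,312),(398,283),(418,262),(448,283)]:
    print(u,v,Q[v,u],onz(t,u,v,.092))
```

```text
15592 0.30493426986493405
((583.9893798828125, 342.0591125488281), (283.2312316894531, 342.0079650878906), 76.70638275146484) [[385.00424 243.55905]
 [717.84796 164.91727]
 [782.9745  440.55917]
 [450.1308  519.2009 ]]
447 258 [ 0.52526164 -0.36408863  0.07262079] [ 0.52070551 -0.35852954  0.092     ]
403 279 [ 0.43427482 -0.26201788  0.08627099] [ 0.43344819 -0.26095626  0.092     ]
411 233 [ 0.55764242 -0.2524062   0.08855899] [ 0.5567045  -0.25180134  0.092     ]
405 195 [ 0.66379276 -0.21392554  0.0685093 ] [ 0.65498699 -0.21079886  0.092     ]
441 204 [ 0.66949381 -0.31729202  0.06802907] [ 0.66037364 -0.31158691  0.092     ]
420 322 [ 0.52621538 -0.38017868  0.09153084] [ 0.52587962 -0.38042901  0.092     ]
361 312 [ 0.43302909 -0.28050082  0.0909443 ] [ 0.43239728 -0.28119542  0.092     ]
398 283 [ 0.56093353 -0.26656651  0.10180911] [ 0.56847727 -0.25985011  0.092     ]
418 262 [ 0.66828999 -0.23003898  0.08940328] [ 0.66597561 -0.23190794  0.092     ]
448 283 [ 0.67225828 -0.33177623  0.09350169] [ 0.67361107 -0.33088171  0.092     ]
```

View pics/a.png

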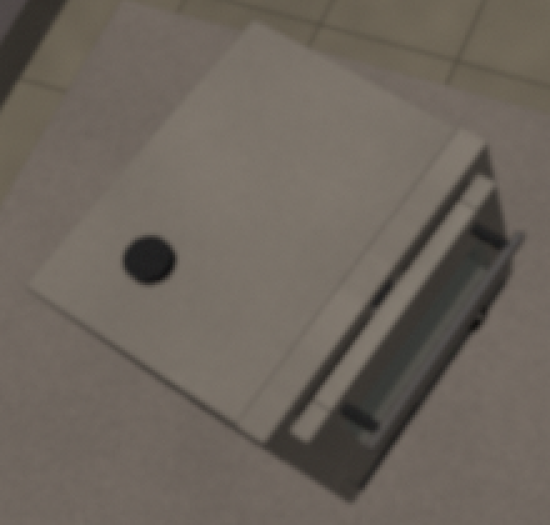

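View pics/b.png

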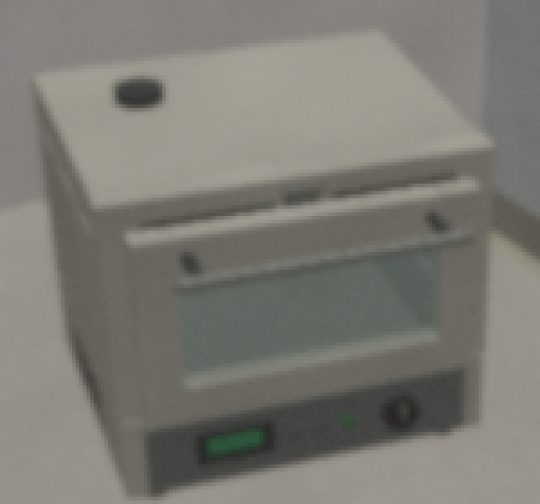

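View pics/c.png

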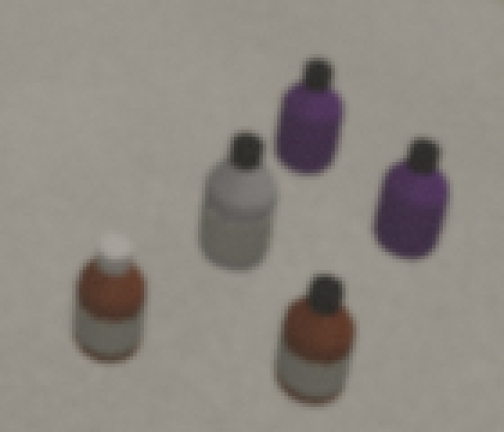

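```bash
cat >> h.py <<'E'
YAW=np.arctan2(275.6,65.1); O=np.array([.584,.342])-.010*np.array([np.cos(YAW),np.sin(YAW)])
Rw=np.array([[np.cos(YAW),-np.sin(YAW),0],[np.sin(YAW),np.cos(YAW),0],[0,0,1]])
def w2o(P): return (np.asarray(P)-np.r_[O,0])@Rw
def o2w(P): return np.asarray(P)@Rw.T+np.r_[O,0]
E
python3 - <<'E'
from h import *
for n in ['scene0','side0']:
    s=load(n); P=w2o(cloud(s)); X,Y,Z=P[...,0],P[...,1],P[...,2]
    print(n)
    for lo,hi in [(.01,.06),(.06,.09),(.1,.13),(.14,.2),(.2,.24),(.252,.268),(.268,.277),(.277,.284),(.285,.302),(.302,.31)]:
        m=(Z>lo)&(Z<hi)&(abs(Y)<.14)&(X<-.09)&(X>-.3)
        if m.sum()>5: print(lo,hi,m.sum(),np.percentile(X[m],[1,10,50,90,99]).round(4), np.percentile(Y[m],[1,99]).round(3))
print(o2w([-.194,0,.26]),np.degrees(YAW),O)
E
```

```text
scene0
0.01 0.06 243 [-0.1436 -0.136  -0.1321 -0.1309 -0.1304] [-0.137  0.138]
0.06 0.09 16 [-0.1446 -0.1441 -0.1428 -0.141  -0.1395] [-0.095 -0.071]
0.1 0.13 209 [-0.1537 -0.1531 -0.1523 -0.1512 -0.1503] [-0.136  0.138]
0.14 0.2 640 [-0.1529 -0.1516 -0.1504 -0.1494 -0.1487] [-0.126  0.138]
0.2 0.24 552 [-0.1532 -0.1522 -0.1505 -0.1494 -0.1486] [-0.137  0.138]
0.252 0.268 1013 [-0.2006 -0.1992 -0.1904 -0.1515 -0.1503] [-0.131  0.131]
0.268 0.277 226 [-0.1971 -0.1529 -0.1515 -0.1395 -0.1224] [-0.134  0.137]
0.277 0.284 1214 [-0.1526 -0.1502 -0.1406 -0.1304 -0.1258] [-0.137  0.137]
0.285 0.302 380 [-0.1314 -0.1306 -0.1295 -0.1283 -0.0966] [-0.137  0.138]
0.302 0.31 2094 [-0.1304 -0.1269 -0.1106 -0.094  -0.0904] [-0.136  0.137]
side0
0.01 0.06 839 [-0.146  -0.138  -0.1338 -0.1307 -0.1278] [-0.136  0.137]
0.06 0.09 596 [-0.147  -0.1376 -0.1337 -0.1305 -0.1287] [-0.135  0.137]
0.1 0.13 639 [-0.1589 -0.1569 -0.154  -0.1509 -0.1486] [-0.138  0.137]
0.14 0.2 1463 [-0.1582 -0.1554 -0.1522 -0.1493 -0.1471] [-0.137  0.137]
0.2 0.24 725 [-0.1578 -0.1555 -0.1524 -0.1493 -0.1471] [-0.136  0.138]
0.252 0.268 794 [-0.2046 -0.2017 -0.1584 -0.1515 -0.1487] [-0.132  0.136]
0.268 0.277 273 [-0.2008 -0.1569 -0.1535 -0.1503 -0.1063] [-0.138  0.136]
0.277 0.284 526 [-0.1575 -0.1539 -0.1423 -0.1302 -0.1031] [-0.135  0.138]
0.285 0.302 454 [-0.1363 -0.1347 -0.1317 -0.1279 -0.1167] [-0.135  0.137]
0.302 0.31 678 [-0.1364 -0.1323 -0.1149 -0.0953 -0.0903] [-0.136  0.137]
[0.53710334 0.1434636  0.26      ] 76.70966372485167 [0.58170114 0.33226782]
```

```bash
cat >> h.py <<'E'
def Rt(heading,pitch,flip=0):
    # tool z: heading (world yaw, rad), pitch below horizontal (rad); tool x on the upper/forward side
    h=np.array([np.cos(heading),np.sin(heading),0]); up=np.array([0,0,1.])
    z=np.cos(pitch)*h-np.sin(pitch)*up; x=np.sin(pitch)*h+np.cos(pitch)*up
    y=np.cross(z,x); return np.c_[x,y,z]
def cur():
    s=telemetry.get_state(); return np.array(s['position']),Ro.from_euler('xyz',s['orientation']).as_matrix()
def plan(tg,p0=None,R0=None):
    # tg: list of (tcp world, R)
    if p0 is None: p0,R0=cur()
    out=[]
    for p,R in tg:
        d=R0.T@(np.asarray(p)-p0)*1000; w=Ro.from_matrix(R0.T@R).as_rotvec()
        out.append([*np.round(d,0 if 0 else 1),*np.round(w,3)]); print([float(v) for v in out[-1]], np.linalg.norm(d).round(0), np.degrees(np.linalg.norm(w)).round(0))
    return out
def fitc(P,r,xy0):
    from scipy.optimize import least_squares
    f=least_squares(lambda c:np.hypot(P[:,0]-c[0],P[:,1]-c[1])-r,xy0,loss='soft_l1',f_scale=.001); return f.x,np.abs(f.fun).mean()
E
python3 - <<'E'
from h import *
for n in ['scene0','side0']:
    P=cloud(load(n))
    for nm,xy,r,top in [('bottle',(.525,-.375),.024,.054),('white',(.433,-.27),.024,.054),('flask',(.56,-.255),.026,.07),('p1',(.667,-.225),.024,.054),('p2',(.672,-.325),.024,.054)]:
        m=(np.hypot(P[...,0]-xy[0],P[...,1]-xy[1])<.045)&(P[...,2]>.012)&(P[...,2]<top)
        print(n,nm,m.sum(),fitc(P[m][:,:2],r,xy))
R=Rt(YAW,np.pi/2)
p0,R0=cur()
a=o2w([-.170,0,.35])
print(a)
plan([(p0+[0,0,.13],R0),(a,R),(o2w([-.170,0,.243]),R)])
E
```

```text
scene0 bottle 91 (array([ 0.53357221, -0.3740734 ]), np.float64(0.0005671424066851554))
scene0 white 65 (array([ 0.44202044, -0.27048973]), np.float64(0.0005609609966098671))
scene0 flask 162 (array([ 0.56770175, -0.2581419 ]), np.float64(0.0011017698396625251))
scene0 p1 94 (array([ 0.67649664, -0.21952518]), np.float64(0.0005297658484444054))
scene0 p2 100 (array([ 0.67882972, -0.32372229]), np.float64(0.0006659129765340121))
side0 bottle 252 (array([ 0.53186121, -0.37524748]), np.float64(0.0008492669498541437))
side0 white 236 (array([ 0.44087604, -0.27293155]), np.float64(0.0008482437615500918))
side0 flask 355 (array([ 0.56765743, -0.26040505]), np.float64(0.0012612007838941992))
side0 p1 203 (array([ 0.67620188, -0.22246121]), np.float64(0.0011607414489848331))
side0 p2 223 (array([ 0.67814367, -0.32514153]), np.float64(0.0011042701007279315))
[0.54262059 0.16682082 0.35      ]
[-0.0, -0.1, -130.0, 0.0, 0.0, 0.0] 130.0 0.0
[-458.7, -165.4, -118.9, -0.001, 0.001, 1.471] 502.0 84.0
[-458.7, -165.3, -11.9, -0.001, 0.001, 1.471] 488.0 84.0
```

Request:
carry_out(rows=[[0, 0, -60, 0, 0, 0, 255], [-20, -10, -120, 0, 0, 0.1, 255], [-80, -30, -130, 0, 0, 0.28, 255], [-140, -50, -130, 0, 0, 0.46, 255], [-200, -75, -130, 0, 0, 0.64, 255], [-260, -95, -130, 0, 0, 0.82, 255], [-320, -115, -130, 0, 0, 1.0, 255], [-380, -137, -125, 0, 0, 1.18, 255], [-430, -155, -120, 0, 0, 1.36, 255], [-459, -165, -119, 0, 0, 1.471, 255], [-459, -165, -119, 0, 0, 1.471, 255], [-459, -165, -119, 0, 0, 1.471, 255]])

```text
time: 1.65
position: [0.5427, 0.1675, 0.3502]
orientation: [-3.141, 0.0, 1.34]
force: [0.8, 0.6, -0.3]
opening: 0.0
```

Run:
```python
from h import *
s=telemetry.get_state(); print(s['time'],s['joints'].round(3),s['position'],s['force'],s['opening'])
print(w2o(s['position']))
snap('wrist','w1'); snap('scene','s1')
R=Rt(YAW,np.pi/2)
plan([(o2w([-.170,0,.33]),R),(o2w([-.170,0,.245]),R)])
```

```text
1.65 [0.299 0.393 0.513 1.692 0.    2.101] [0.54274954 0.16747451 0.35021083] [ 0.83898409  0.59286234 -0.30217747] 1.3649376478821025e-05
[-1.69334174e-01  2.47846977e-05  3.50210829e-01]
[-1.0, 0.4, 20.6, 0.0, -0.0, 0.002] 21.0 0.0
[-1.0, 0.4, 105.6, 0.0, -0.0, 0.002] 106.0 0.0
```

View pics/w1.png

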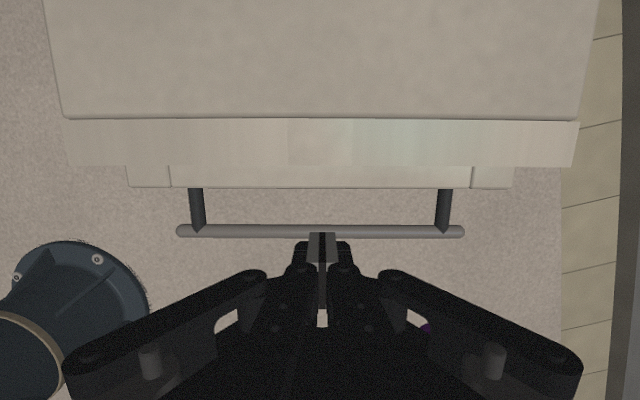

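```bash
cat >> h.py <<'E'
def wrist(R,p,L=.22):
    c=p-L*R[:,2]; q1=np.arctan2(c[1],c[0]); M=Ro.from_euler('z',-q1).as_matrix()@R
    q5=np.arcsin(M[1,2]); S=np.arctan2(-M[2,2],M[0,2])
    B=Ro.from_euler('y',S).as_matrix()@Ro.from_euler('z',q5).as_matrix()
    # base tool frame at q6'=0: z->e_x, x at S=pi/2 should be along +x radial: i.e. B0 x = Ry(-pi/2)e_x = e_z
    B0=np.c_[[0,0,1.],[0,1,0]if 0 else np.cross([1,0,0],[0,0,1.]),[1.,0,0]]
    r=Ro.from_matrix((B@B0).T@M).as_rotvec()[2]   # rotation about tool z
    # tool down: z down, yaw=q1+(-r)
    yawrel=-r; q6=(np.pi-yawrel); q6=(q6+np.pi)%(2*np.pi)-np.pi
    return dict(c=c.round(3),q1=q1.round(2),S=S.round(2),q5=q5.round(2),q6=q6.round(2))
E
python3 - <<'E'
from h import *
p,R=cur(); print(wrist(R,p))
D=Ro.from_euler('z',np.pi).as_matrix()
for nm,g,hd in [('oven',o2w([-.066,0,.14]),YAW),('oven-.05',o2w([-.066,-.06,.14]),YAW),('bench',np.array([.5325,-.3745,.04]),0.1),('bench',np.array([.5325,-.3745,.04]),-.2),('bench',np.array([.5325,-.3745,.04]),.4)]:
  for pt_ in (15,25,35):
    R=Rt(hd,np.radians(pt_)); t=g+.019*R[:,2]
    print(nm,hd,pt_,'up',wrist(R,t),'down q6',wrist(R@D,t)['q6'])
E
```

```text
{'c': array([0.542, 0.168, 0.571]), 'q1': np.float64(0.3), 'S': np.float64(1.57), 'q5': np.float64(0.0), 'q6': np.float64(2.1)}
oven 1.338836200096319 15 up {'c': array([0.522, 0.079, 0.192]), 'q1': np.float64(0.15), 'S': np.float64(0.62), 'q5': np.float64(1.11), 'q6': np.float64(2.57)} down q6 -0.57
oven 1.338836200096319 25 up {'c': array([0.525, 0.091, 0.225]), 'q1': np.float64(0.17), 'S': np.float64(0.87), 'q5': np.float64(0.99), 'q6': np.float64(2.36)} down q6 -0.78
oven 1.338836200096319 35 up {'c': array([0.529, 0.108, 0.255]), 'q1': np.float64(0.2), 'S': np.float64(1.03), 'q5': np.float64(0.84), 'q6': np.float64(2.25)} down q6 -0.89
oven-.05 1.338836200096319 15 up {'c': array([0.58 , 0.065, 0.192]), 'q1': np.float64(0.11), 'S': np.float64(0.67), 'q5': np.float64(1.14), 'q6': np.float64(2.52)} down q6 -0.63
oven-.05 1.338836200096319 25 up {'c': array([0.583, 0.077, 0.225]), 'q1': np.float64(0.13), 'S': np.float64(0.92), 'q5': np.float64(1.01), 'q6': np.float64(2.3)} down q6 -0.84
oven-.05 1.338836200096319 35 up {'c': array([0.587, 0.094, 0.255]), 'q1': np.float64(0.16), 'S'
[... 864 characters left out ...]
5), 'q6': np.float64(2.88)} down q6 -0.26
bench -0.2 35 up {'c': array([ 0.371, -0.342,  0.155]), 'q1': np.float64(-0.74), 'S': np.float64(0.69), 'q5': np.float64(0.44), 'q6': np.float64(2.81)} down q6 -0.33
bench 0.4 15 up {'c': array([ 0.354, -0.45 ,  0.092]), 'q1': np.float64(-0.9), 'S': np.float64(0.79), 'q5': np.float64(1.2), 'q6': np.float64(2.38)} down q6 -0.76
bench 0.4 25 up {'c': array([ 0.365, -0.445,  0.125]), 'q1': np.float64(-0.88), 'S': np.float64(1.03), 'q5': np.float64(1.05), 'q6': np.float64(2.18)} down q6 -0.96
bench 0.4 35 up {'c': array([ 0.381, -0.439,  0.155]), 'q1': np.float64(-0.86), 'S': np.float64(1.15), 'q5': np.float64(0.89), 'q6': np.float64(2.09)} down q6 -1.05
```

Request:
carry_out(rows=[[-1, 0, 40, 0, 0, 0, 255], [-1, 0, 75, 0, 0, 0, 255], [-1, 0, 105, 0, 0, 0, 255], [-1, 0, 105, 0, 0, 0, 255]])

```text
time: 2.25
position: [0.5412, 0.1666, 0.2442]
orientation: [-3.139, 0.001, 1.34]
force: [0.2, -0.2, 1.3]
opening: 0.0002
```

Run:
```python
from h import *
s=telemetry.get_state(); print(s['time'],s['joints'].round(3),w2o(s['position']),s['force']@Rw)
R=Rt(YAW,np.pi/2)
def bar(th): return -.130-(.064*np.cos(th)+.160*np.sin(th)), .100+.160*np.cos(th)-.064*np.sin(th)
tg=[]
for th in [0.03,.08,.14,.2,.26,.32,.36]:
    x,z=bar(th)
    tg.append((o2w([x+.016,0,z-.015]),R)); print(th,x+.016,z-.015)
plan(tg)
```

```text
2.25 [0.299 0.355 0.189 1.407 0.    2.1  ] [-0.17057851  0.00127999  0.24416053] [-0.15214694 -0.23167552  1.34653873]
0.03 -0.1827704821923345 0.2430082933868783
0.08 -0.19058166023843526 0.2393737325943921
0.14 -0.19970072210068662 0.23450380005679078
0.2 -0.20851135390904924 0.22909581528371475
0.26 -0.21698184690335365 0.2231692411804242
0.32 -0.22508171645585506 0.21674540701375905
0.36 -0.23026127403940222 0.21219794085886384
[-12.2, 1.3, 1.2, -0.003, 0.001, 0.002] 12.0 0.0
[-20.0, 1.3, 4.8, -0.003, 0.001, 0.002] 21.0 0.0
[-29.1, 1.3, 9.7, -0.003, 0.001, 0.002] 31.0 0.0
[-37.9, 1.3, 15.1, -0.003, 0.001, 0.002] 41.0 0.0
[-46.4, 1.3, 21.1, -0.003, 0.001, 0.002] 51.0 0.0
[-54.5, 1.3, 27.5, -0.003, 0.001, 0.002] 61.0 0.0
[-59.6, 1.3, 32.0, -0.003, 0.001, 0.002] 68.0 0.0
```

Request:
carry_out(rows=[[-6, 0, 0, 0, 0, 0, 255], [-10, 0, 0, 0, 0, 0, 255], [-14, 0, 2, 0, 0, 0, 255], [-19, 0, 5, 0, 0, 0, 255], [-24, 0, 8, 0, 0, 0, 255], [-30, 0, 10, 0, 0, 0, 255], [-38, 0, 15, 0, 0, 0, 255], [-46, 0, 21, 0, 0, 0, 255], [-53, 0, 26, 0, 0, 0, 255], [-53, 0, 26, 0, 0, 0, 255]])

```text
time: 3.5
position: [0.5302, 0.1139, 0.2188]
orientation: [-3.141, 0.001, 1.338]
force: [-0.6, 0.5, -0.5]
opening: -0.0
```

Run:
```python
from h import *
s=telemetry.get_state(); print(s['time'],s['joints'].round(3),w2o(s['position']),s['force']@Rw)
t=snap('side','sd2'); b=cv2.resize(t['im'][90:230,210:360,::-1],None,fx=3.6,fy=3.6,interpolation=3); cv2.imwrite('pics/b2.png',b)
```

```text
3.5 [ 0.212  0.304  0.054  1.322 -0.     2.015] [-2.24353613e-01 -9.26068271e-05  2.18829076e-01] [ 0.32953822  0.70865937 -0.54483547]
```

View pics/b2.png

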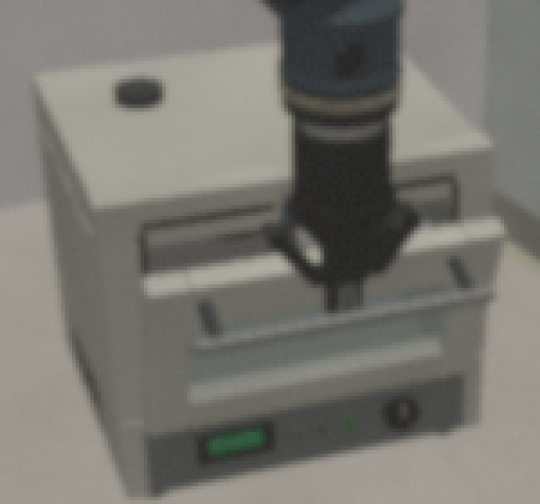

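Run:
```python
from h import *
P=w2o(cloud(load('sd2'))); X,Y,Z=P[...,0],P[...,1],P[...,2]
m=(abs(abs(Y)-.14)<.008)&(Z>.13)&(Z<.262)&(X<-.14)&(X>-.3)
c=np.polyfit(Z[m],X[m],1); print(m.sum(),c,'theta',np.arctan(-c[0]))
R=Rt(YAW,np.pi/2); tg=[(o2w([-.2243,0,.325]),R),(o2w([-.156,0,.325]),R),(o2w([-.156,0,.255]),R)]
plan(tg)
for th in [.4,.55,.7,.85,1.0,1.15,1.3,1.45,1.571]:
    tg=[(o2w([-.130-.165*np.sin(th)+.011,0,.1+.165*np.cos(th)]),R)]; print(th,w2o(tg[0][0]).round(3)); plan(tg,o2w([-.156,0,.255]),R)
```

```text
293 [-0.32855085 -0.12237956] theta 0.3174401608488266
[-0.4, -0.3, -105.9, -0.0, 0.001, -0.001] 106.0 0.0
[67.9, -0.3, -105.9, -0.0, 0.001, -0.001] 126.0 0.0
[68.0, -0.3, -35.9, -0.0, 0.001, -0.001] 77.0 0.0
0.4 [-0.183 -0.     0.252]
[-27.3, 0.0, 3.0, 0.0, 0.0, 0.0] 27.0 0.0
0.55 [-0.205 -0.     0.241]
[-49.2, 0.0, 14.3, 0.0, 0.0, 0.0] 51.0 0.0
0.7 [-0.225 -0.     0.226]
[-69.3, 0.0, 28.8, 0.0, 0.0, 0.0] 75.0 0.0
0.85 [-0.243  0.     0.209]
[-87.0, 0.0, 46.1, 0.0, 0.0, 0.0] 98.0 0.0
1.0 [-0.258  0.     0.189]
[-101.8, 0.0, 65.9, 0.0, 0.0, 0.0] 121.0 0.0
1.15 [-0.27   0.     0.167]
[-113.6, -0.0, 87.6, 0.0, 0.0, 0.0] 143.0 0.0
1.3 [-0.278 -0.     0.144]
[-122.0, 0.0, 110.9, 0.0, 0.0, 0.0] 165.0 0.0
1.45 [-0.283 -0.     0.12 ]
[-126.8, 0.0, 135.1, 0.0, 0.0, 0.0] 185.0 0.0
1.571 [-0.284 -0.     0.1  ]
[-128.0, 0.0, 155.0, 0.0, 0.0, 0.0] 201.0 0.0
```

Request:
carry_out(rows=[[0, 0, -50, 0, 0, 0, 255], [0, 0, -106, 0, 0, 0, 255], [34, -30, -106, 0, 0, 0, 255], [68, -60, -106, 0, 0, 0, 255], [68, -60, -70, 0, 0, 0, 255], [68, -60, -36, 0, 0, 0, 255], [68, -60, -36, 0, 0, 0, 255]])

```text
time: 4.42
position: [0.4867, 0.1944, 0.2538]
orientation: [-3.139, 0.002, 1.339]
force: [0.4, 0.1, 0.5]
opening: 0.0002
```

Run:
```python
from h import *
s=telemetry.get_state(); print(s['time'],s['joints'].round(3),w2o(s['position']),s['force']@Rw)
```

```text
4.425 [ 0.38   0.265  0.089  1.399 -0.     2.182] [-0.15605929  0.06077536  0.25378829] [ 0.19753194 -0.32394768  0.53871838]
```

Request:
carry_out(rows=[[-16, 0, 0, 0, 0, 0, 255], [-28, 0, 3, 0, 0, 0, 255], [-42, 0, 10, 0, 0, 0, 255], [-56, 0, 19, 0, 0, 0, 255], [-69, 0, 29, 0, 0, 0, 255], [-81, 0, 40, 0, 0, 0, 255], [-92, 0, 53, 0, 0, 0, 255], [-102, 0, 66, 0, 0, 0, 255], [-110, 0, 81, 0, 0, 0, 255], [-117, 0, 96, 0, 0, 0, 255], [-122, 0, 111, 0, 0, 0, 255], [-125, 0, 126, 0, 0, 0, 255]])

```text
time: 5.92
position: [0.4589, 0.0718, 0.129]
orientation: [3.141, 0.0, 1.338]
force: [0.6, -1.0, 2.2]
opening: -0.0001
```

Request:
carry_out(rows=[[-2, 0, 15, 0, 0, 0, 255], [-3, 0, 26, 0, 0, 0, 255], [-3, 0, 32, 0, 0, 0, 255], [-3, 0, 32, 0, 0, 0, 255]])

```text
time: 6.42
position: [0.4582, 0.0694, 0.0978]
orientation: [3.141, 0.001, 1.338]
force: [-8.7, -6.1, 18.2]
opening: -0.0
```

Run:
```python
from h import *
s=telemetry.get_state(); print(s['time'],s['joints'].round(3),w2o(s['position']),s['force']@Rw)
t=snap('side','sd3'); b=cv2.resize(t['im'][90:270,190:390,::-1],None,fx=3,fy=3,interpolation=3); cv2.imwrite('pics/b3.png',b)
P=w2o(cloud(t)); X,Y,Z=P[...,0],P[...,1],P[...,2]
m=(X<-.15)&(X>-.3)&(abs(Y)<.145)&(Z>.08)&(Z<.15); print(m.sum(),np.percentile(Z[m],[5,50,95]))
m=(X<-.16)&(X>-.3)&(Y<-.05)&(Y>-.145)&(Z>.07)&(Z<.2); print(np.polyfit(X[m],Z[m],1))
```

```text
6.425 [ 1.510e-01  2.090e-01 -3.870e-01  9.750e-01 -1.000e-03  1.954e+00] [-0.28426471  0.05977404  0.09784883] [-7.89361995  7.0248946  18.17844337]
2237 [0.09570118 0.09854053 0.11962303]
[0.00803797 0.100165  ]
```

View pics/b3.png

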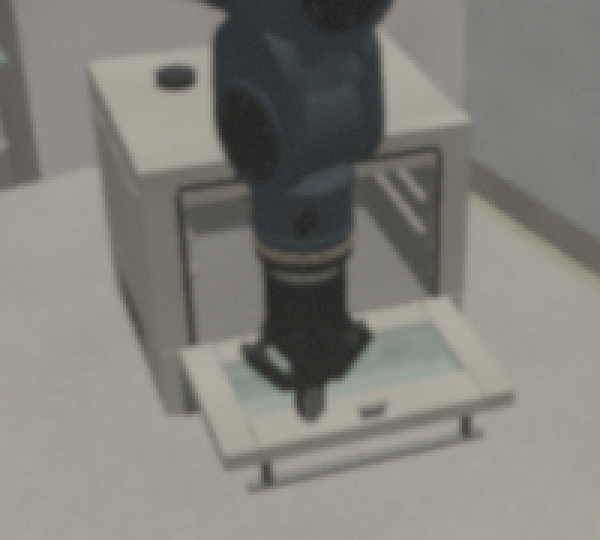

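```bash
cat > kin.py <<'E'
import numpy as np
from scipy.optimize import least_squares
# q2,q3, r, z (tool down)
d=np.array([[.213379,-.0350456,np.hypot(.16274617,.47241459),.23081],[.393,.513,np.hypot(.54274954,.16747451),.35021],[.355,.189,np.hypot(.5412,.1666),.24416],[.304,.054,np.hypot(.5302,.1139),.21883],[.265,.089,np.hypot(.4867,.1944),.25379],[.209,-.387,np.hypot(.4582,.0694),.09785]])
def f(x,q2,q3):
    a,h,A,C,D=x; p=q2-q3
    return a+A*np.sin(q2)+C*np.cos(p)+D*np.sin(p), h+A*np.cos(q2)-C*np.sin(p)+D*np.cos(p)
s=least_squares(lambda x:np.r_[f(x,d[:,0],d[:,1])[0]-d[:,2],f(x,d[:,0],d[:,1])[1]-d[:,3]],[0,.1,.35,.35,0])
if __name__=='__main__': print(s.x.round(4),s.fun.round(4))
E
python3 kin.py
```

```text
[-0.0012 -0.2147  0.4876  0.3928  0.0677] [-0.0003 -0.0006  0.0006 -0.0002  0.001  -0.0004  0.0001 -0.0003  0.0002
  0.0001 -0.     -0.0001]
```

```bash
cat >> h.py <<'E'
def interp(p1,R1,n,lift=(0,0,0)):
    p0,R0=cur(); w=Ro.from_matrix(R0.T@R1).as_rotvec(); d=R0.T@(np.asarray(p1)-p0)*1000
    for i in range(1,n+1): print([float(x) for x in (d*i/n).round()]+[float(x) for x in (w*i/n).round(3)])
    print('deg',np.degrees(np.linalg.norm(w)),'mm',np.linalg.norm(d))
BOT=np.array([.5325,-.3745])
def gp(xy,z,hd,pitch,back=0):
    R=Rt(hd,np.radians(pitch)); h=np.array([np.cos(hd),np.sin(hd),0])
    return np.r_[xy,z]-back*h+.019*R[:,2],R
E
python3 - <<'E'
from h import *
p,R=gp(BOT,.20,.2,20,.13); print(p)
interp(p,R,11)
E
```

```text
[ 0.42258961 -0.39677994  0.19350162]
[-42.0, 7.0, -9.0, -0.063, 0.098, 0.09]
[-84.0, 13.0, -17.0, -0.126, 0.197, 0.18]
[-126.0, 20.0, -26.0, -0.188, 0.295, 0.269]
[-168.0, 26.0, -35.0, -0.251, 0.393, 0.359]
[-210.0, 33.0, -43.0, -0.314, 0.491, 0.449]
[-252.0, 40.0, -52.0, -0.377, 0.59, 0.539]
[-294.0, 46.0, -60.0, -0.44, 0.688, 0.629]
[-336.0, 53.0, -69.0, -0.502, 0.786, 0.718]
[-378.0, 60.0, -78.0, -0.565, 0.885, 0.808]
[-420.0, 66.0, -86.0, -0.628, 0.983, 0.898]
[-462.0, 73.0, -95.0, -0.691, 1.081, 0.988]
deg 92.77113030985048 mm 477.1660719911305
```

Request:
carry_out(rows=[[0, 0, -60, 0, 0, 0, 255], [-30, 5, -120, -0.06, 0.1, 0.09, 200], [-84, 13, -150, -0.126, 0.197, 0.18, 100], [-126, 20, -150, -0.188, 0.295, 0.269, 0], [-168, 26, -150, -0.251, 0.393, 0.359, 0], [-210, 33, -150, -0.314, 0.491, 0.449, 0], [-252, 40, -150, -0.377, 0.59, 0.539, 0], [-294, 46, -150, -0.44, 0.688, 0.629, 0], [-336, 53, -150, -0.502, 0.786, 0.718, 0], [-378, 60, -150, -0.565, 0.885, 0.808, 0], [-420, 66, -150, -0.628, 0.983, 0.898, 0], [-462, 73, -150, -0.691, 1.081, 0.988, 0]])

```text
time: 7.98
position: [0.4225, -0.3983, 0.2474]
orientation: [-3.134, -1.225, 0.189]
force: [1.2, -0.3, 0.8]
opening: 0.0858
```

Run:
```python
from h import *
s=telemetry.get_state(); print(s['time'],s['joints'].round(3),s['position'],s['force'],s['opening'])
p,R=cur(); print(np.degrees(np.arctan2(R[1,2],R[0,2])),np.degrees(np.arcsin(-R[2,2])),R[:,1])
t=snap('side','sd4'); snap('wrist','w4'); snap('scene','s4')
P=w2o(cloud(t)); X,Y,Z=P[...,0],P[...,1],P[...,2]
m=(X<-.16)&(X>-.3)&(abs(Y)<.12)&(Z>.07)&(Z<.13); print(np.polyfit(X[m],Z[m],1))
m=(X<.085)&(X>-.1)&(abs(Y)<.125)&(Z>.105)&(Z<.25);
for i in range(-12,12,2):
    k=m&(Y>i/100)&(Y<i/100+.02); print(i,k.sum(), np.percentile(X[k],[5,50]).round(3) if k.sum() else '')
b=cv2.resize(t['im'][90:270,190:390,::-1],None,fx=3,fy=3,interpolation=3); cv2.imwrite('pics/b4.png',b)
```

```text
7.975 [-1.291  0.239 -0.529  0.577  1.216  1.814] [ 0.42250463 -0.39834107  0.24736119] [ 1.19520117 -0.30344423  0.83897501] 0.08576904840811551
11.30622819095325 19.81194868580632 [ 0.19516418 -0.98076737 -0.00251328]
[-0.00540643  0.09828121]
-12 25 [-0.04   0.083]
-10 1 [0.085 0.085]
-8 85 [0.001 0.007]
-6 148 [-0.003  0.003]
-4 162 [0.005 0.015]
-2 21 [0.08  0.082]
0 21 [0.08  0.083]
2 9 [0.083 0.084]
4 13 [0.079 0.083]
6 19 [0.081 0.083]
8 6 [0.081 0.083]
10 0
```

View pics/b4.png

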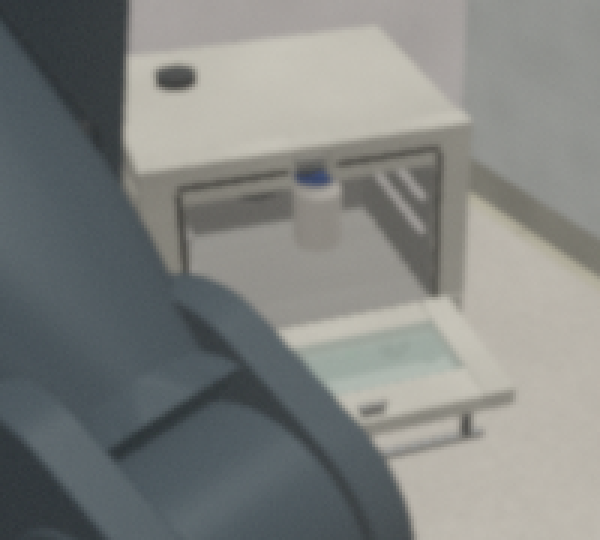

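View pics/w4.png

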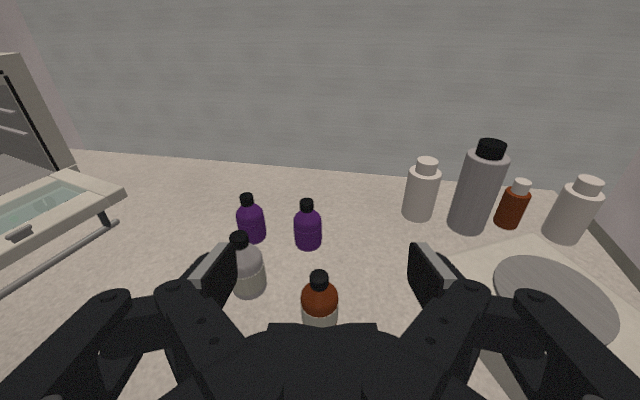

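View pics/sd4.png

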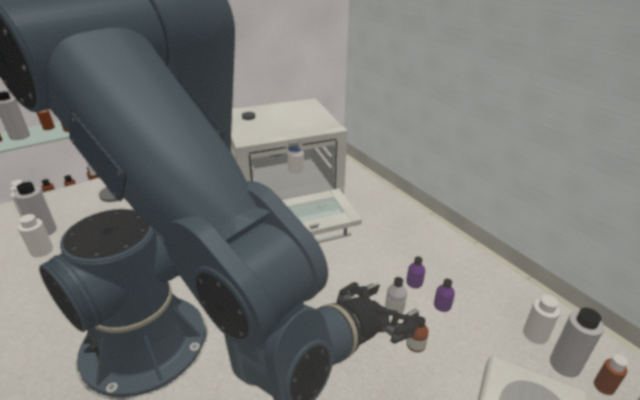

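Run:
```python
from h import *
p,R=cur(); print(wrist(R,p,.316))
P=cloud(load('side0'))
for hd in (-.3,-.1,0.,.2):
    for back in (0,.1):
        p,R=gp(BOT,.04,hd,20,back); print('bench',hd,back,wrist(R,p,.316))
for dh in (-.6,-.4,-.2,0):
  for x,y in ((-.066,.055),(-.2,.055)):
    p,R=gp(o2w([x,y,0])[:2],.142,YAW+dh,20); print('oven',dh,x,wrist(R,p,.316))
s=load('w4')
# cap ray check
for (u,v) in [(319,277)]:
    print(onz(s,u,v,.09))
```

```text
{'c': array([ 0.131, -0.456,  0.354]), 'q1': np.float64(-1.29), 'S': np.float64(1.35), 'q5': np.float64(1.21), 'q6': np.float64(1.81)}
bench -0.3 0 {'c': array([ 0.266, -0.292,  0.142]), 'q1': np.float64(-0.83), 'S': np.float64(0.4), 'q5': np.float64(0.5), 'q6': np.float64(2.94)}
bench -0.3 0.1 {'c': array([ 0.17 , -0.262,  0.142]), 'q1': np.float64(-1.0), 'S': np.float64(0.44), 'q5': np.float64(0.65), 'q6': np.float64(2.86)}
bench -0.1 0 {'c': array([ 0.255, -0.347,  0.142]), 'q1': np.float64(-0.94), 'S': np.float64(0.5), 'q5': np.float64(0.77), 'q6': np.float64(2.78)}
bench -0.1 0.1 {'c': array([ 0.155, -0.337,  0.142]), 'q1': np.float64(-1.14), 'S': np.float64(0.62), 'q5': np.float64(0.94), 'q6': np.float64(2.62)}
bench 0.0 0 {'c': array([ 0.253, -0.374,  0.142]), 'q1': np.float64(-0.98), 'S': np.float64(0.58), 'q5': np.float64(0.89), 'q6': np.float64(2.67)}
bench 0.0 0.1 {'c': array([ 0.153, -0.374,  0.142]), 'q1': np.float64(-1.18), 'S': np.float64(0.77), 'q5': np.float64(1.05), 'q6': np.float64(2.45)}
bench 0.2 0 {'c': array([ 0.259, -0.43 ,  0.142]), 'q1': np.float64(-1.03), '
[... 740 characters left out ...]
), 'S': np.float64(0.75), 'q5': np.float64(1.05), 'q6': np.float64(2.46)}
oven -0.2 -0.066 {'c': array([0.396, 0.027, 0.244]), 'q1': np.float64(0.07), 'S': np.float64(0.65), 'q5': np.float64(0.97), 'q6': np.float64(2.58)}
oven -0.2 -0.2 {'c': array([ 0.365, -0.103,  0.244]), 'q1': np.float64(-0.28), 'S': np.float64(1.17), 'q5': np.float64(1.19), 'q6': np.float64(2.0)}
oven 0 -0.066 {'c': array([0.449, 0.009, 0.244]), 'q1': np.float64(0.02), 'S': np.float64(0.97), 'q5': np.float64(1.14), 'q6': np.float64(2.22)}
oven 0 -0.2 {'c': array([ 0.418, -0.121,  0.244]), 'q1': np.float64(-0.28), 'S': np.float64(1.71), 'q5': np.float64(1.22), 'q6': np.float64(1.42)}
[ 0.53079412 -0.37389799  0.09      ]
```

Run:
```python
from h import *
B=np.array([.532,-.3742])
t=[gp(B,z,.2,20,b) for z,b in ((.12,.13),(.04,.12),(.04,.08),(.04,.04),(.04,-.004))]
print([x[0].round(3) for x in t]); plan(t)
```

```text
[array([ 0.422, -0.396,  0.114]), array([ 0.432, -0.394,  0.034]), array([ 0.471, -0.387,  0.034]), array([ 0.51 , -0.379,  0.034]), array([ 0.553, -0.37 ,  0.034])]
[-124.6, -0.4, 45.3, 0.001, 0.0, -0.003] 133.0 0.0
[-196.4, -0.2, 82.0, 0.001, 0.0, -0.003] 213.0 0.0
[-182.7, -0.3, 119.6, 0.001, 0.0, -0.003] 218.0 0.0
[-169.0, -0.4, 157.2, 0.001, 0.0, -0.003] 231.0 0.0
[-153.9, -0.5, 198.5, 0.001, 0.0, -0.003] 251.0 0.0
```

Request:
carry_out(rows=[[-42, 0, 15, 0, 0, 0, 0], [-84, 0, 30, 0, 0, 0, 0], [-125, 0, 45, 0, 0, 0, 0], [-160, 0, 63, 0, 0, 0, 0], [-196, 0, 82, 0, 0, 0, 0], [-196, 0, 82, 0, 0, 0, 0], [-183, 0, 119, 0, 0, 0, 0], [-183, 0, 119, 0, 0, 0, 0]])

```text
time: 9.12
position: [0.4731, -0.3861, 0.0367]
orientation: [3.134, -1.222, 0.21]
force: [0.3, 1.0, -0.4]
opening: 0.0852
```

Run:
```python
from h import *
s=telemetry.get_state(); print(s['time'],s['joints'].round(3),s['position'],s['force'],s['opening'])
B=np.array([.532,-.3742])
w=snap('wrist','w5')
plan([gp(B,.04,.2,20,b) for b in (.04,-.004)])
p,R=cur(); print('bottle in tool',R.T@(np.r_[B,.04]-p))
h=cv2.cvtColor(w['im'],cv2.COLOR_RGB2HSV)
```

```text
9.125 [-1.182  0.609 -0.771 -0.282  1.177  2.074] [ 0.47305777 -0.38613509  0.03674288] [ 0.31624251  1.00373147 -0.44569292] 0.08518384393162225
[10.4, 0.4, 37.1, -0.002, -0.0, 0.002] 39.0 0.0
[25.5, 0.5, 78.5, -0.002, -0.0, 0.002] 83.0 0.0
bottle in tool [0.02410146 0.00045593 0.055715  ]
```

View pics/w5.png

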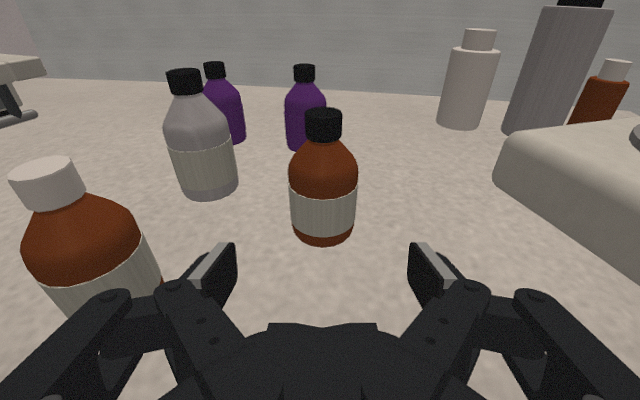

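Request:
carry_out(rows=[[5, 0, 20, 0, 0, 0, 0], [11, 0, 38, 0, 0, 0, 0], [18, 0, 58, 0, 0, 0, 0], [25, 0, 78, 0, 0, 0, 0], [25, 0, 78, 0, 0, 0, 0], [25, 0, 78, 0, 0, 0, 255], [25, 0, 78, 0, 0, 0, 255], [25, 0, 78, 0, 0, 0, 255], [25, 0, 78, 0, 0, 0, 255], [25, 0, 78, 0, 0, 0, 255]], grip_force=40)

```text
time: 10.42
position: [0.5517, -0.3706, 0.0319]
orientation: [-3.141, -1.222, 0.2]
force: [-4.9, -1.9, 5.6]
opening: 0.0466
```

Run:
```python
from h import *
s=telemetry.get_state(); print(s['time'],s['joints'].round(3),s['position'],s['force'],s['opening'])
w=snap('wrist','w6')
p,R=cur(); print(R.round(3))
print(plan([(p+[0,0,.05],R)]))
```

```text
10.425 [-1.025  0.666 -0.801 -0.647  1.085  2.384] [ 0.55169256 -0.37060139  0.03189393] [-4.86165261 -1.92118177  5.62049791] 0.046554724877883646
[[ 0.335  0.199  0.921]
 [ 0.068 -0.98   0.187]
 [ 0.94  -0.    -0.341]]
[47.0, -0.0, -17.1, 0.0, 0.0, 0.0] 50.0 0.0
[[np.float64(47.0), np.float64(-0.0), np.float64(-17.1), np.float64(0.0), np.float64(0.0), np.float64(0.0)]]
```

View pics/w6.png

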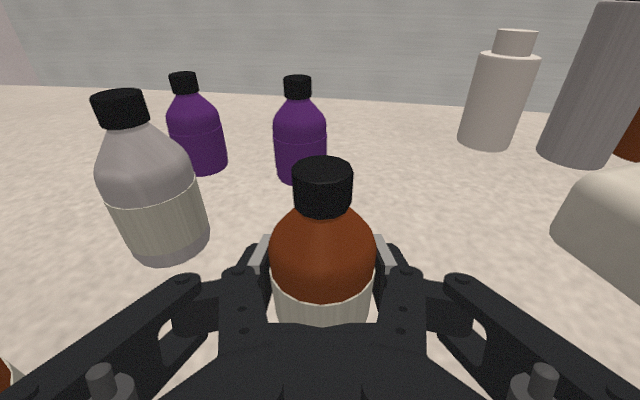

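Run:
```python
from h import *
p0,R0=cur(); w=R0.T@np.array([0,0,1.])
p1=p0+[0,0,.19]
H=YAW-.15
def tcp(x,y,bz,hd): # bottle bottom bz
    h=np.array([np.cos(hd),np.sin(hd),0]); b=o2w([x,y,0]); return np.r_[(b+.020*h)[:2],bz+.032]
pe=tcp(-.235,.04,.165,H); print(p1,pe,(H-.2))
R1=R0
n=11; dl=H-.2
print((R0.T@np.array([0,0,190.])).round())
for i in range(1,n+1):
    f=i/n; d=R0.T@((pe-p1)*f)*1000; print(d.round(),(w*dl*f).round(3))
Re=Ro.from_rotvec([0,0,dl]).as_matrix()@R0
print(wrist(Re,pe,.316)); print(wrist(Re,tcp(-.066,.04,.1,H),.316))
np.save('Re.npy',Re)
```

```text
[ 0.5516916  -0.3705483   0.22188571] [0.49620412 0.13131581 0.197     ] 0.9888362000963191
[179.  -0. -65.]
[ -1. -46.   5.] [ 0.084 -0.    -0.031]
[ -1. -91.   9.] [ 0.169 -0.    -0.061]
[  -2. -137.   14.] [ 0.253 -0.    -0.092]
[  -3. -183.   19.] [ 0.338 -0.    -0.123]
[  -4. -229.   23.] [ 0.422 -0.    -0.153]
[  -4. -274.   28.] [ 0.507 -0.    -0.184]
[  -5. -320.   32.] [ 0.591 -0.    -0.215]
[  -6. -366.   37.] [ 0.676 -0.    -0.246]
[  -7. -411.   42.] [ 0.76  -0.    -0.276]
[  -7. -457.   46.] [ 0.845 -0.    -0.307]
[  -8. -503.   51.] [ 0.929 -0.    -0.338]
{'c': array([ 0.385, -0.144,  0.305]), 'q1': np.float64(-0.36), 'S': np.float64(1.51), 'q5': np.float64(1.22), 'q6': np.float64(1.64)}
{'c': array([0.424, 0.02 , 0.24 ]), 'q1': np.float64(0.05), 'S': np.float64(0.72), 'q5': np.float64(1.02), 'q6': np.float64(2.5)}
```

Request:
carry_out(rows=[[24, 0, -8, 0, 0, 0, 255], [70, 0, -25, 0, 0, 0, 255], [120, 0, -43, 0, 0, 0, 255], [179, 0, -65, 0, 0, 0, 255], [179, 0, -65, 0, 0, 0, 255]])

```text
time: 11.1
position: [0.5526, -0.3716, 0.2274]
orientation: [3.122, -1.225, 0.219]
force: [-0.2, 0.1, -2.8]
opening: 0.0469
```

Run:
```python
from h import *
s=telemetry.get_state(); print(s['time'],s['joints'].round(3),s['position'],s['force'],s['opening'])
w=snap('wrist','w7')
```

```text
11.1 [-1.024  0.253 -0.687 -0.127  1.084  2.384] [ 0.55258736 -0.37160373  0.22741778] [-0.22132277  0.14873148 -2.79464305] 0.0468609939880772
```

View pics/w7.png

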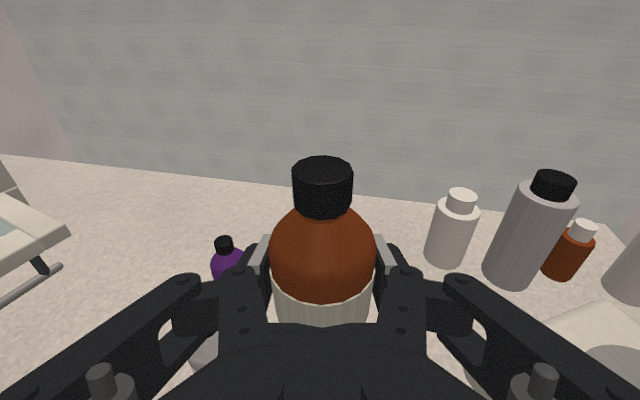

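Request:
carry_out(rows=[[-1, -30, 3, 0.056, 0, -0.02, 255], [-1, -80, 8, 0.148, 0, -0.054, 255], [-2, -130, 13, 0.24, 0, -0.087, 255], [-3, -180, 18, 0.333, 0, -0.121, 255], [-4, -229, 23, 0.422, 0, -0.153, 255], [-4, -274, 28, 0.507, 0, -0.184, 255], [-5, -320, 32, 0.591, 0, -0.215, 255], [-6, -366, 37, 0.676, 0, -0.246, 255], [-7, -411, 42, 0.76, 0, -0.276, 255], [-7, -457, 46, 0.845, 0, -0.307, 255], [-8, -503, 51, 0.929, 0, -0.338, 255], [-8, -503, 51, 0.929, 0, -0.338, 255]])

```text
time: 12.65
position: [0.4949, 0.1341, 0.1954]
orientation: [-3.131, -1.222, 1.183]
force: [0.2, -0.8, -1.0]
opening: 0.047
```

Run:
```python
from h import *
s=telemetry.get_state(); print(s['time'],s['joints'].round(3),s['position'],w2o(s['position']),s['force'],s['opening'])
w=snap('wrist','w8')
p0,R0=cur(); print(R0.round(3))
H=np.arctan2(R0[1,2],R0[0,2]); print(H-YAW)
h=np.array([np.cos(H),np.sin(H),0])
b=p0-.020*h-[0,0,.032]; print('bottle base oven',w2o(b))
P=w2o(cloud(w)); X,Y,Z=P[...,0],P[...,1],P[...,2]
m=(X>-.06)&(X<.08)&(Y<.12)&(Y>-.12)&(Z>.11)&(Z<.19)
print(m.sum()); 
if m.sum()>30: print(fitc(P[m][:,:2],.028,(.026,-.05)))
```

```text
12.65 [-0.352  0.232 -0.692  0.579  1.221  1.646] [0.49492647 0.13408025 0.19544697] [-0.2128279   0.03889017  0.19544697] [ 0.24155933 -0.77365944 -0.96965755] 0.04696849764037582
[[ 0.13   0.929  0.348]
 [ 0.316 -0.371  0.873]
 [ 0.94  -0.003 -0.342]]
-0.14705964878202504
bottle base oven [-0.23372985  0.04120209  0.16370627]
2340
(array([ 0.03233174, -0.05153014]), np.float64(0.004988861465847139))
```

View pics/w8.png

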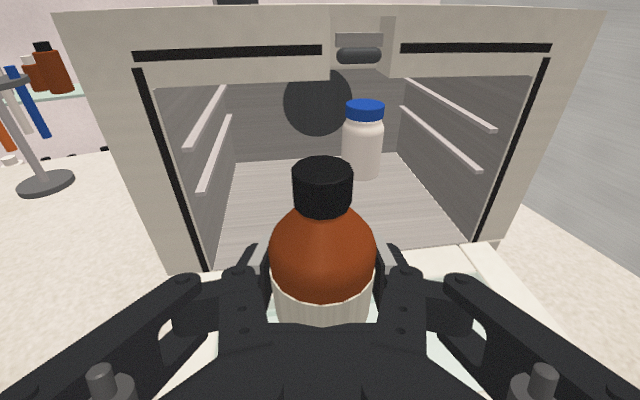

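Run:
```python
from h import *
p0,R0=cur(); H=np.arctan2(R0[1,2],R0[0,2]); h=np.array([np.cos(H),np.sin(H),0])
T=lambda x,y,z: (o2w([x,y,z])+.020*h+[0,0,.032],R0)
plan([T(-.225,.04,.13),T(-.20,.04,.108),T(-.15,.04,.108),T(-.1,.04,.108),T(-.064,.04,.108),T(-.064,.04,.0992)])
```

```text
[-28.7, 0.0, 19.8, 0.0, 0.0, 0.0] 35.0 0.0
[-40.9, -3.6, 50.6, 0.0, 0.0, 0.0] 65.0 0.0
[-24.0, -11.0, 97.0, 0.0, 0.0, 0.0] 101.0 0.0
[-7.1, -18.4, 143.5, 0.0, 0.0, 0.0] 145.0 0.0
[5.0, -23.7, 177.0, 0.0, 0.0, 0.0] 179.0 0.0
[-3.3, -23.7, 180.0, 0.0, 0.0, 0.0] 182.0 0.0
```

Request:
carry_out(rows=[[-29, 0, 20, 0, 0, 0, 255], [-41, -4, 50, 0, 0, 0, 255], [-32, -7, 74, 0, 0, 0, 255], [-24, -11, 97, 0, 0, 0, 255], [-15, -15, 120, 0, 0, 0, 255], [-7, -18, 143, 0, 0, 0, 255], [-1, -21, 161, 0, 0, 0, 255], [5, -24, 177, 0, 0, 0, 255], [5, -24, 177, 0, 0, 0, 255]])

```text
time: 13.82
position: [0.5363, 0.2963, 0.1406]
orientation: [-3.136, -1.222, 1.183]
force: [0.2, 0.3, -2.5]
opening: 0.0469
```

Run:
```python
from h import *
s=telemetry.get_state(); print(s['time'],s['joints'].round(3),w2o(s['position']),s['force'],s['opening'])
p0,R0=cur(); H=np.arctan2(R0[1,2],R0[0,2]); h=np.array([np.cos(H),np.sin(H),0])
print('base',w2o(p0-.02*h-[0,0,.032]))
T=lambda x,y,z: (o2w([x,y,z])+.020*h+[0,0,.032],R0)
plan([T(-.064,.04,.103),T(-.064,.04,.0985)])
w=snap('wrist','w9'); t=snap('side','sd9')
P=w2o(cloud(t)); X,Y,Z=P[...,0],P[...,1],P[...,2]
m=(X>-.125)&(X<-.03)&(Y<.10)&(Y>-.02)&(Z>.09)&(Z<.21); 
a=w2o(cloud(t))[m]; print(m.sum(),a[:,2].min(),a[:,2].max())
b=cv2.resize(t['im'][90:240,200:370,::-1],None,fx=4,fy=4,interpolation=3); cv2.imwrite('pics/b9.png',b)
```

```text
13.825 [ 0.05   0.328 -0.986 -0.598  1.023  2.505] [-0.04541572  0.03593936  0.14055152] [ 0.16490723  0.28740967 -2.48065588] 0.04692764744662679
base [-0.06519115  0.03892807  0.10855152]
[-4.9, -1.2, 2.9, 0.0, 0.0, 0.0] 6.0 0.0
[-9.1, -1.2, 4.4, 0.0, 0.0, 0.0] 10.0 0.0
22 0.16886306531704998 0.20248812549767925
```

View pics/b9.png

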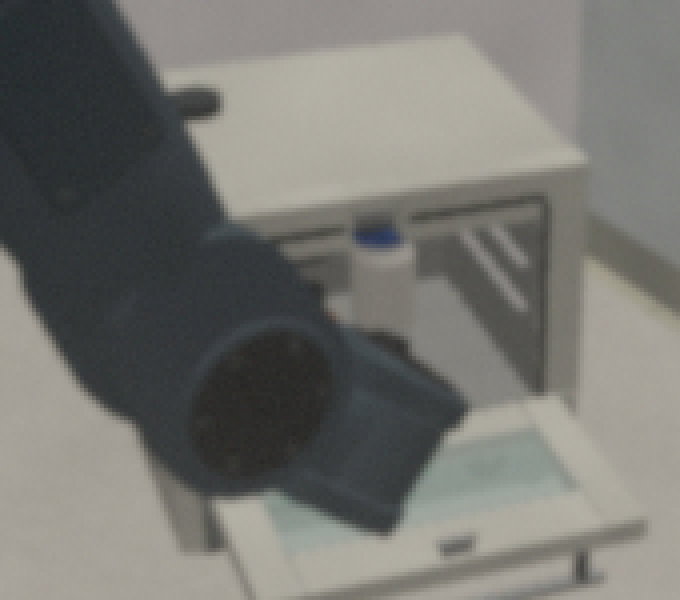

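View pics/w9.png

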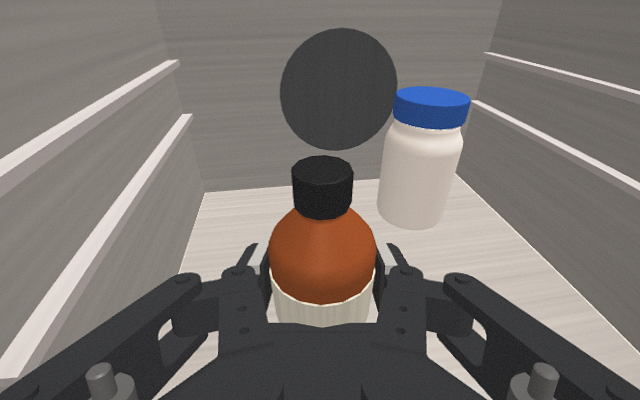

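Request:
carry_out(rows=[[-4, 0, 1.5, 0, 0, 0, 255], [-7, 0, 2.5, 0, 0, 0, 255], [-9, 0, 3.3, 0, 0, 0, 255], [-9.5, 0, 3.5, 0, 0, 0, 255], [-9.5, 0, 3.5, 0, 0, 0, 255]])

```text
time: 14.55
position: [0.5366, 0.2967, 0.1316]
orientation: [-3.14, -1.223, 1.188]
force: [-0.7, 0.0, -2.8]
opening: 0.047
```

Request:
carry_out(rows=[[-1, 0, 0.4, 0, 0, 0, 255], [-1, 0, 0.4, 0, 0, 0, 255]])

```text
time: 14.8
position: [0.5366, 0.2967, 0.1305]
orientation: [-3.14, -1.223, 1.188]
force: [1.1, -0.3, -0.9]
opening: 0.0468
```

Request:
carry_out(rows=[[0, 0, 0, 0, 0, 0, 110], [0, 0, 0, 0, 0, 0, 95], [0, 0, 0, 0, 0, 0, 80], [0, 0, 0, 0, 0, 0, 50], [0, 0, 0, 0, 0, 0, 20], [0, 0, 0, 0, 0, 0, 0], [0, 0, 0, 0, 0, 0, 0]])

```text
time: 15.68
position: [0.5366, 0.2967, 0.1305]
orientation: [-3.14, -1.223, 1.188]
force: [1.1, 0.2, 0.0]
opening: 0.0854
```

Run:
```python
from h import *
s=telemetry.get_state(); print(s['time'],s['joints'].round(3),w2o(s['position']),s['force'],s['opening'])
w=snap('wrist','w10')
p0,R0=cur();H=np.arctan2(R0[1,2],R0[0,2]);h=np.array([np.cos(H),np.sin(H),0])
plan([(p0-h*.03,R0),(p0-h*.11,R0),(p0-h*.18+[0,0,.04],R0)])
```

```text
15.675 [ 0.05   0.358 -0.993 -0.636  1.023  2.505] [-0.04496665  0.03569213  0.13048785] [1.10864214 0.19500026 0.01609466] 0.08539447587773745
[-10.2, 0.0, -28.2, 0.0, 0.0, 0.0] 30.0 0.0
[-37.5, 0.0, -103.4, 0.0, 0.0, 0.0] 110.0 0.0
[-23.8, 0.0, -182.8, 0.0, 0.0, 0.0] 184.0 0.0
```

View pics/w10.png

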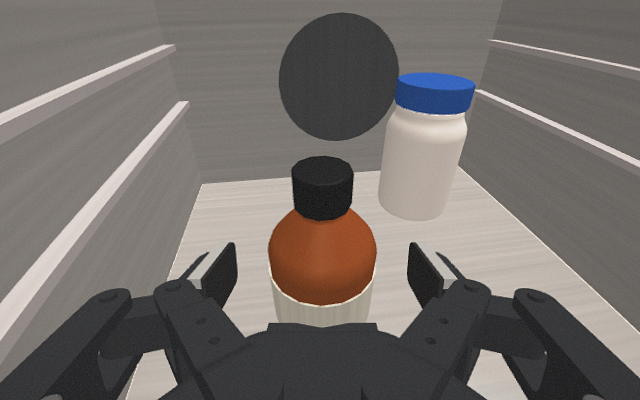

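Request:
carry_out(rows=[[-5, 0, -14, 0, 0, 0, 0], [-13, 0, -36, 0, 0, 0, 0], [-24, 0, -66, 0, 0, 0, 0], [-34, 0, -100, 0, 0, 0, 0], [-32, 0, -140, 0, 0, 0, 0], [-24, 0, -183, 0, 0, 0, 0], [-24, 0, -183, 0, 0, 0, 0]])

```text
time: 16.6
position: [0.4703, 0.1311, 0.1685]
orientation: [-3.141, -1.221, 1.188]
force: [0.1, -0.1, -1.1]
opening: 0.085
```

Run:
```python
from h import *
s=telemetry.get_state(); print(s['time'],s['joints'].round(3),w2o(s['position']),s['force'],s['opening'])
w=snap('wrist','w11')
P=w2o(cloud(w)); X,Y,Z=P[...,0],P[...,1],P[...,2]
m=(X>-.11)&(X<-.03)&(Y<.09)&(Y>-.01)&(Z>.105)&(Z<.153)
print(fitc(P[m][:,:2],.024,(-.064,.04)))
m=(X>-.02)&(X<.07)&(Y<-.015)&(Y>-.1)&(Z>.105)&(Z<.17)
print(fitc(P[m][:,:2],.028,(.03,-.05)))
```

```text
16.6 [-0.381  0.254 -0.757  0.558  1.221  1.574] [-0.22137507  0.06213253  0.16847471] [ 0.14385748 -0.12390081 -1.1106055 ] 0.08502485254574219
(array([-0.06361294,  0.03951247]), np.float64(0.00046244313615808523))
(array([ 0.03196371, -0.05107437]), np.float64(0.0005043329165159278))
```

View pics/w11.png

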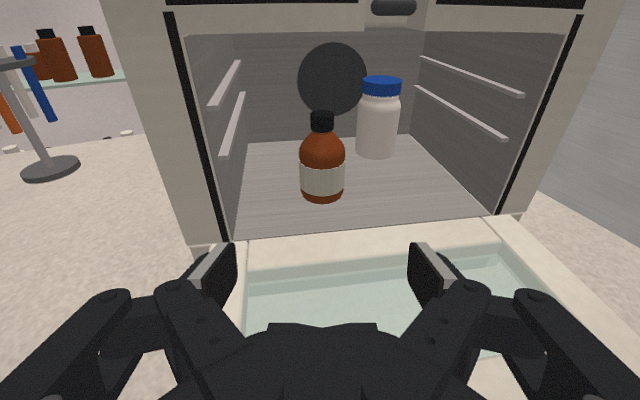

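```bash
cat >> h.py <<'E'
def closep(phi,dh,pitch,y,delta=.010,gap=0.):
    # TCP such that: phi<pitch: outer corner lies on upper flank delta behind tip; phi>pitch: upper tip edge on face delta below corner
    u=np.array([np.cos(phi),np.sin(phi)]); n=np.array([np.sin(phi),-np.cos(phi)])
    p=pitch; zt=np.array([-np.cos(p),-np.sin(p)]); N=np.array([-np.sin(p),np.cos(p)])
    c=.180*u+.022*n
    tipup = c+delta*zt if phi<p else c-delta*u
    t=tipup-N*(.011+gap)
    R=Rt(YAW+dh,p)
    return o2w([-.130-t[0],y,.100+t[1]]),R
E
python3 - <<'E'
from h import *
for dh in (-.5,-.3,0):
  for y in (-.03,.03):
    for phi in (0,.8,1.571):
      p,R=closep(phi,dh,np.radians(50),y); print(dh,y,phi,w2o(p).round(3),wrist(R,p,.316))
E
```

```text
-0.5 -0.03 0 [-0.312 -0.03   0.063] {'c': array([ 0.403, -0.129,  0.305]), 'q1': np.float64(-0.31), 'S': np.float64(1.24), 'q5': np.float64(0.63), 'q6': np.float64(2.1)}
-0.5 -0.03 0.8 [-0.273 -0.03   0.199] {'c': array([ 0.412, -0.092,  0.441]), 'q1': np.float64(-0.22), 'S': np.float64(1.18), 'q5': np.float64(0.59), 'q6': np.float64(2.21)}
-0.5 -0.03 1.571 [-0.16  -0.03   0.263] {'c': array([0.438, 0.018, 0.505]), 'q1': np.float64(0.04), 'S': np.float64(1.04), 'q5': np.float64(0.48), 'q6': np.float64(2.48)}
-0.5 0.03 0 [-0.312  0.03   0.063] {'c': array([ 0.345, -0.116,  0.305]), 'q1': np.float64(-0.32), 'S': np.float64(1.25), 'q5': np.float64(0.63), 'q6': np.float64(2.09)}
-0.5 0.03 0.8 [-0.273  0.03   0.199] {'c': array([ 0.354, -0.078,  0.441]), 'q1': np.float64(-0.22), 'S': np.float64(1.18), 'q5': np.float64(0.59), 'q6': np.float64(2.21)}
-0.5 0.03 1.571 [-0.16   0.03   0.263] {'c': array([0.38 , 0.032, 0.505]), 'q1': np.float64(0.08), 'S': np.float64(1.02), 'q5': np.float64(0.46), 'q6': np.float64(2.52)}
-0.3 -0.03 0 [-0.312 -0.03   0.063] {'c': array([ 0.436, -0.153,  0.305]),
[... 1267 characters left out ...]
 'q6': np.float64(1.52)}
0 -0.03 1.571 [-0.16  -0.03   0.263] {'c': array([ 0.527, -0.028,  0.505]), 'q1': np.float64(-0.05), 'S': np.float64(1.42), 'q5': np.float64(0.68), 'q6': np.float64(1.8)}
0 0.03 0 [-0.312  0.03   0.063] {'c': array([ 0.434, -0.162,  0.305]), 'q1': np.float64(-0.36), 'S': np.float64(1.68), 'q5': np.float64(0.69), 'q6': np.float64(1.41)}
0 0.03 0.8 [-0.273  0.03   0.199] {'c': array([ 0.443, -0.124,  0.441]), 'q1': np.float64(-0.27), 'S': np.float64(1.61), 'q5': np.float64(0.7), 'q6': np.float64(1.52)}
0 0.03 1.571 [-0.16   0.03   0.263] {'c': array([ 0.469, -0.015,  0.505]), 'q1': np.float64(-0.03), 'S': np.float64(1.4), 'q5': np.float64(0.68), 'q6': np.float64(1.83)}
```

Run:
```python
from h import *
pt50=np.radians(50)
R=Rt(YAW,pt50)
p0,R0=cur()
interp(o2w([-.40,0,.19]),R,6)
pe,_=closep(0,0,pt50,0,gap=.008); print('pre',w2o(pe))
plan([(o2w([-.40,0,.19]),R),(o2w([-.37,0,.11]),R),(pe+[0,0,0]+Rw@np.array([-.035,0,0]),R),(pe,R)],o2w([-.40,0,.19]),R)
```

```text
[-6.0, 15.0, -27.0, 0.02, -0.087, -0.015]
[-13.0, 30.0, -54.0, 0.041, -0.175, -0.03]
[-19.0, 44.0, -81.0, 0.061, -0.262, -0.045]
[-25.0, 59.0, -109.0, 0.082, -0.349, -0.06]
[-32.0, 74.0, -136.0, 0.102, -0.436, -0.075]
[-38.0, 89.0, -163.0, 0.123, -0.524, -0.09]
deg 31.250097543019567 mm 189.198710780844
pre [-3.18126968e-01  1.38777878e-17  5.81265910e-02]
[0.0, 0.0, 0.0, 0.0, 0.0, 0.0] 0.0 0.0
[-28.4, -0.0, 80.6, 0.0, 0.0, 0.0] 85.0 0.0
[-48.9, -0.0, 131.2, 0.0, 0.0, 0.0] 140.0 0.0
[-22.0, 0.0, 153.6, 0.0, 0.0, 0.0] 155.0 0.0
```

Request:
carry_out(rows=[[0, 15, -27, 0.02, -0.087, -0.015, 0], [-5, 30, -60, 0.041, -0.175, -0.03, 100], [-12, 44, -90, 0.061, -0.262, -0.045, 255], [-20, 59, -115, 0.082, -0.349, -0.06, 255], [-30, 74, -140, 0.102, -0.436, -0.075, 255], [-38, 89, -163, 0.123, -0.524, -0.09, 255], [-38, 89, -163, 0.123, -0.524, -0.09, 255], [-38, 89, -163, 0.123, -0.524, -0.09, 255]])

```text
time: 17.65
position: [0.4911, -0.0549, 0.1876]
orientation: [3.139, -0.698, 1.341]
force: [0.0, -0.5, 0.1]
opening: -0.0001
```

Run:
```python
from h import *
s=telemetry.get_state(); print(s['time'],s['joints'].round(3),w2o(s['position']),s['force'],s['opening'])
R=Rt(YAW,np.radians(50))
pe,_=closep(0,0,np.radians(50),0,gap=.008)
plan([(o2w([-.37,0,.11]),R),(pe+Rw@np.array([-.035,0,0]),R),(pe,R)])
```

```text
17.65 [-0.516  0.351 -0.159  1.29   0.665  1.206] [-0.39766597 -0.00079077  0.18760632] [ 0.0489016  -0.49113951  0.08997314] -0.00011407787576263228
[-28.7, -0.9, 77.2, 0.001, 0.0, 0.001] 82.0 0.0
[-49.0, -1.0, 127.8, 0.001, 0.0, 0.001] 137.0 0.0
[-22.2, -1.0, 150.3, 0.001, 0.0, 0.001] 152.0 0.0
```

Request:
carry_out(rows=[[-15, 0, 40, 0, 0, 0, 255], [-29, 0, 77, 0, 0, 0, 255], [-40, 0, 105, 0, 0, 0, 255], [-49, 0, 128, 0, 0, 0, 255], [-36, 0, 139, 0, 0, 0, 255], [-22, 0, 150, 0, 0, 0, 255], [-22, 0, 150, 0, 0, 0, 255]])

```text
time: 18.52
position: [0.5089, 0.023, 0.0585]
orientation: [3.14, -0.697, 1.342]
force: [-0.5, -0.2, 0.8]
opening: 0.0
```

Run:
```python
from h import *
s=telemetry.get_state(); print(s['time'],s['joints'].round(3),w2o(s['position']),s['force']@Rw,s['opening'])
pt50=np.radians(50)
for phi in np.arange(0,1.3,.1): 
    print(round(phi,2),end=' '); plan([closep(phi,0,pt50,0,delta=.010,gap=-.001)])
t=snap('side','sd12'); b=cv2.resize(t['im'][90:270,190:390,::-1],None,fx=3,fy=3,interpolation=3); cv2.imwrite('pics/b12.png',b)
```

```text
18.525 [-0.36   0.418 -0.422  0.838  0.69   1.401] [-3.17706530e-01 -2.18839757e-04  5.85266625e-02] [-0.29823975  0.42173219  0.80496628] 4.987280027312603e-05
0.0 [8.4, -0.2, 0.0, -0.0, 0.001, 0.003] 8.0 0.0
0.1 [19.0, -0.2, -14.7, -0.0, 0.001, 0.003] 24.0 0.0
0.2 [31.1, -0.1, -28.2, -0.0, 0.001, 0.003] 42.0 0.0
0.3 [44.4, -0.1, -40.5, -0.0, 0.001, 0.003] 60.0 0.0
0.4 [58.9, -0.1, -51.4, -0.0, 0.001, 0.003] 78.0 0.0
0.5 [74.4, -0.0, -60.8, -0.0, 0.001, 0.003] 96.0 0.0
0.6 [90.7, 0.0, -68.6, -0.0, 0.001, 0.003] 114.0 0.0
0.7 [107.8, 0.0, -74.8, -0.0, 0.001, 0.003] 131.0 0.0
0.8 [125.4, 0.1, -79.2, -0.0, 0.001, 0.003] 148.0 0.0
0.9 [143.0, 0.1, -81.8, -0.0, 0.001, 0.003] 165.0 0.0
1.0 [160.1, 0.2, -82.7, -0.0, 0.001, 0.003] 180.0 0.0
1.1 [177.3, 0.2, -81.9, -0.0, 0.001, 0.003] 195.0 0.0
1.2 [194.2, 0.3, -79.3, -0.0, 0.001, 0.003] 210.0 0.0
```

View pics/b12.png

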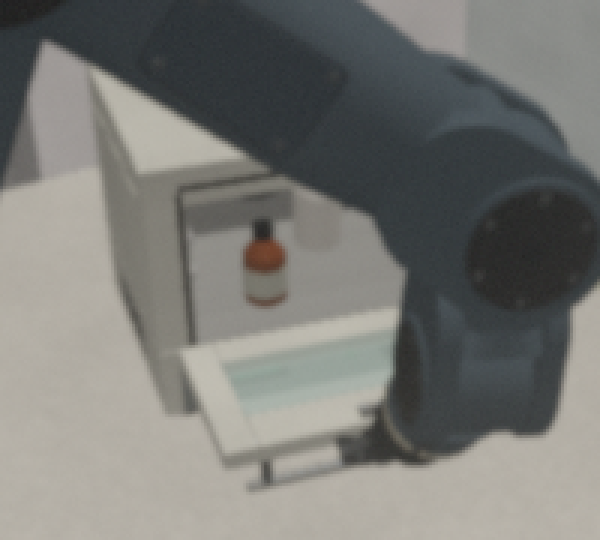

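Request:
carry_out(rows=[[8, 0, 0, 0, 0, 0, 255], [19, 0, -15, 0, 0, 0, 255], [31, 0, -28, 0, 0, 0, 255], [44, 0, -40, 0, 0, 0, 255], [59, 0, -51, 0, 0, 0, 255], [74, 0, -61, 0, 0, 0, 255], [91, 0, -69, 0, 0, 0, 255], [108, 0, -75, 0, 0, 0, 255], [125, 0, -79, 0, 0, 0, 255], [143, 0, -82, 0, 0, 0, 255], [160, 0, -83, 0, 0, 0, 255], [168, 0, -82, 0, 0, 0, 255]])

```text
time: 20.08
position: [0.5272, 0.097, 0.2302]
orientation: [3.137, -0.696, 1.343]
force: [0.4, -2.7, 0.1]
opening: 0.0002
```

```bash
cat > door.py <<'E'
from h import *
def ang(tag):
    t=snap('side',tag); P=w2o(cloud(t)); X,Y,Z=P[...,0],P[...,1],P[...,2]
    o=-(X+.13); q=Z-.1
    for sgn in (1,-1):
        m=(abs(sgn*Y-.138)<.01)&(o>.0)&(o<.25)&(q>.02)&(q<.2)
        if m.sum()>40:
            k=np.c_[o[m],q[m]]; c=k.mean(0); u=np.linalg.svd(k-c)[2][0]; u*=np.sign(u[1]); print(sgn,m.sum(),'theta',np.arctan2(u[0],u[1]))
    b=cv2.resize(t['im'][60:270,170:400,::-1],None,fx=2.8,fy=2.8,interpolation=3); cv2.imwrite(f'pics/{tag}c.png',b)
E
python3 - <<'E'
from door import *
s=telemetry.get_state(); print(s['time'],s['joints'].round(3),w2o(s['position']),s['force']@Rw,s['opening'])
ang('sd13')
for phi in np.arange(1.05,1.58,.05): 
    print(round(phi,2),end=' '); plan([closep(phi,0,np.radians(50),0,delta=.010,gap=-.001)])
E
```

```text
20.075 [-0.205  0.213 -0.224  1.109  0.696  1.604] [-0.24152668 -0.00103234  0.23023527] [-2.49329854 -1.01758199  0.14712511] 0.000224055548899835
1 428 theta -0.42200897586525615
-1 125 theta 0.45539940814346075
1.05 [-0.3, -1.1, 0.2, 0.002, 0.001, 0.004] 1.0 0.0
1.1 [8.2, -1.0, 0.8, 0.002, 0.001, 0.004] 8.0 0.0
1.15 [16.7, -1.0, 1.8, 0.002, 0.001, 0.004] 17.0 0.0
1.2 [25.2, -1.0, 3.3, 0.002, 0.001, 0.004] 25.0 0.0
1.25 [33.5, -0.9, 5.2, 0.002, 0.001, 0.004] 34.0 0.0
1.3 [41.8, -0.9, 7.5, 0.002, 0.001, 0.004] 42.0 0.0
1.35 [49.9, -0.9, 10.2, 0.002, 0.001, 0.004] 51.0 0.0
1.4 [57.9, -0.9, 13.3, 0.002, 0.001, 0.004] 59.0 0.0
1.45 [65.7, -0.9, 16.8, 0.002, 0.001, 0.004] 68.0 0.0
1.5 [73.3, -0.8, 20.7, 0.002, 0.001, 0.004] 76.0 0.0
1.55 [80.8, -0.8, 25.0, 0.002, 0.001, 0.004] 85.0 0.0
```

View pics/sd13c.png

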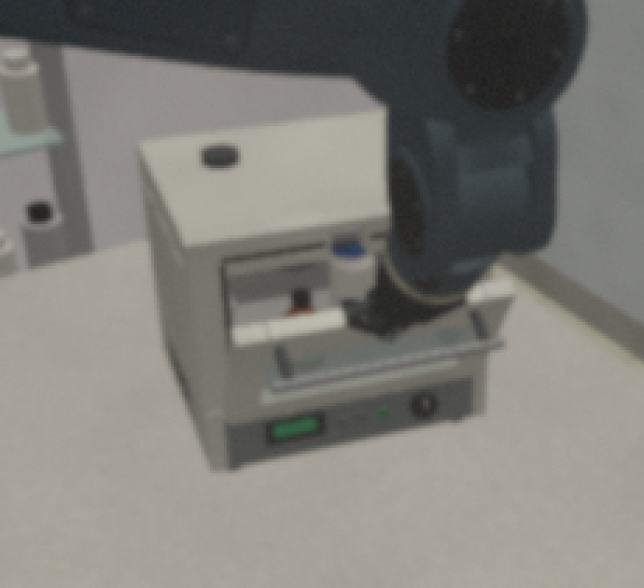

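Request:
carry_out(rows=[[8, 0, 1, 0, 0, 0, 255], [17, 0, 2, 0, 0, 0, 255], [25, 0, 3, 0, 0, 0, 255], [33, 0, 5, 0, 0, 0, 255], [42, 0, 8, 0, 0, 0, 255], [50, 0, 10, 0, 0, 0, 255], [58, 0, 13, 0, 0, 0, 255], [66, 0, 17, 0, 0, 0, 255], [73, 0, 21, 0, 0, 0, 255], [73, 0, 21, 0, 0, 0, 255]])

```text
time: 21.38
position: [0.5427, 0.1642, 0.2602]
orientation: [3.138, -0.696, 1.343]
force: [1.0, 0.3, -0.2]
opening: -0.0002
```

Run:
```python
from door import *
s=telemetry.get_state(); print(s['time'],s['joints'].round(3),w2o(s['position']),s['force']@Rw,s['opening'])
ang('sd14')
plan([(o2w([x,0,.2635]),cur()[1]) for x in (-.165,-.16,-.155)])
```

```text
21.375 [-0.066  0.181 -0.191  1.061  0.685  1.784] [-0.17248001 -0.00071078  0.26018322] [ 0.52413451 -0.89256018 -0.19346587] -0.00016762948423444129
1 390 theta -0.060803203292189426
-1 289 theta -0.0694655034022768
[8.2, -0.7, 2.4, 0.0, 0.0, 0.0] 9.0 0.0
[12.0, -0.7, 5.6, 0.0, 0.0, 0.0] 13.0 0.0
[15.9, -0.7, 8.8, 0.0, 0.0, 0.0] 18.0 0.0
```

View pics/sd14c.png

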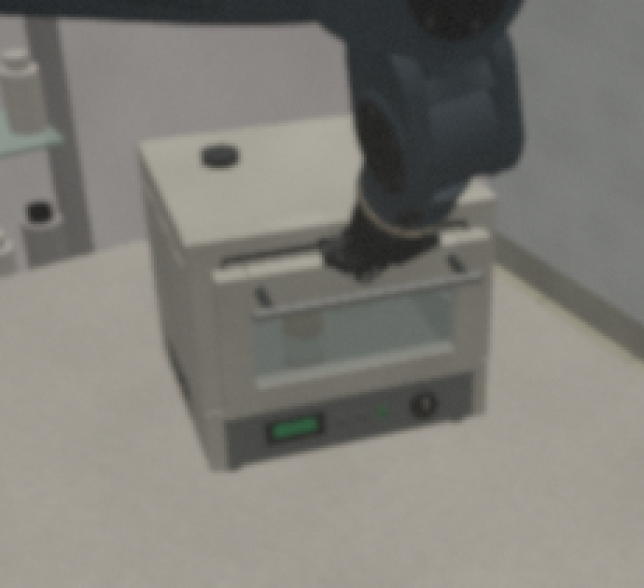

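Request:
carry_out(rows=[[4, 0, 1, 0, 0, 0, 255], [8, 0, 2.5, 0, 0, 0, 255], [10, 0, 4, 0, 0, 0, 255], [11, 0, 5, 0, 0, 0, 255], [12.5, 0, 6, 0, 0, 0, 255], [13.5, 0, 7, 0, 0, 0, 255]])

```text
time: 22.18
position: [0.5463, 0.1781, 0.2636]
orientation: [3.138, -0.696, 1.342]
force: [-4.4, -8.2, 4.9]
opening: 0.0002
```

Run:
```python
from door import *
s=telemetry.get_state(); print(s['time'],w2o(s['position']),s['force']@Rw,s['opening'])
```

```text
22.175 [-0.15814671 -0.00097883  0.26362837] [-8.94648175  2.36103839  4.89050804] 0.00024153204057312454
```

Request:
carry_out(rows=[[0.8, 0, 0.6, 0, 0, 0, 255], [1.6, 0, 1.3, 0, 0, 0, 255], [2.3, 0, 1.9, 0, 0, 0, 255]])

```text
time: 22.55
position: [0.5469, 0.1801, 0.2637]
orientation: [3.138, -0.695, 1.341]
force: [-11.2, -21.9, 12.7]
opening: -0.0003
```

Run:
```python
from door import *
s=telemetry.get_state(); print(s['time'],w2o(s['position']),s['force']@Rw,s['opening'])
ang('sd15')
```

```text
22.55 [-0.15614284 -0.00108642  0.26373893] [-23.92604171   5.85094151  12.69599535] -0.00032781989004124093
1 376 theta -0.07721762922266026
-1 283 theta -0.08642808698454232
```

Run:
```python
from h import *
for tag in ['side0','sd14','sd15']:
    P=w2o(cloud(load(tag))); X,Y,Z=P[...,0],P[...,1],P[...,2]; r=[]
    for a,b in [(-.146,-.12),(.12,.146)]:
        for lo,hi in [(.12,.18),(.18,.25),(.268,.276)]:
            m=(Y>a)&(Y<b)&(Z>lo)&(Z<hi)&(X<-.135)&(X>-.175); r.append((m.sum(),np.median(X[m]).round(4)))
    m=(abs(Y)<.1)&(abs(abs(Y)-.08)<.03)&(Z>.25)&(Z<.27)&(X<-.18); r.append((m.sum(),np.median(X[m]).round(4)))
    print(tag,r)
```

```text
side0 [(np.int64(120), np.float64(-0.1542)), (np.int64(120), np.float64(-0.1541)), (np.int64(21), np.float64(-0.1534)), (np.int64(144), np.float64(-0.1535)), (np.int64(183), np.float64(-0.1537)), (np.int64(20), np.float64(-0.1531)), (np.int64(141), np.float64(-0.1999))]
sd14 [(np.int64(112), np.float64(-0.1583)), (np.int64(116), np.float64(-0.1621)), (np.int64(18), np.float64(-0.1663)), (np.int64(141), np.float64(-0.1571)), (np.int64(179), np.float64(-0.1618)), (np.int64(25), np.float64(-0.165)), (np.int64(138), np.float64(-0.2109))]
sd15 [(np.int64(119), np.float64(-0.1543)), (np.int64(124), np.float64(-0.1525)), (np.int64(21), np.float64(-0.1505)), (np.int64(140), np.float64(-0.1529)), (np.int64(185), np.float64(-0.1519)), (np.int64(19), np.float64(-0.1516)), (np.int64(139), np.float64(-0.1978))]
```

Request:
carry_out(rows=[[-1.5, 0, -4, 0, 0, 0, 255], [-1.5, 0, -20, 0, 0, 0, 255], [-1.5, 0, -60, 0, 0, 0, 255], [0, 0, -110, 0, 0, 0, 255], [0, 0, -160, 0, 0, 0, 255], [0, 0, -200, 0, 0, 0, 255], [0, 0, -200, 0, 0, 0, 255]])

```text
time: 23.48
position: [0.5179, 0.0548, 0.4188]
orientation: [3.134, -0.697, 1.342]
force: [0.3, 0.9, -0.6]
opening: 0.0
```

Run:
```python
from door import *
s=telemetry.get_state(); print(s['time'],w2o(s['position']),s['force']@Rw,s['opening'])
ang('sd16'); snap('scene','s16'); snap('wrist','w16')
for tag in ['side0','sd16','scene0','s16']:
    P=w2o(cloud(load(tag))); X,Y,Z=P[...,0],P[...,1],P[...,2]; r=[]
    for a,b in [(-.146,-.12),(.12,.146)]:
        for lo,hi in [(.12,.18),(.18,.25),(.268,.276)]:
            m=(Y>a)&(Y<b)&(Z>lo)&(Z<hi)&(X<-.135)&(X>-.175); r.append(float(np.median(X[m]).round(4)))
    print(tag,r)
P=cloud(load('s16'))
for nm,xy,r,top in [('bottle',(.532,-.375),.024,.054),('white',(.441,-.27),.024,.054),('flask',(.567,-.259),.026,.07),('p1',(.676,-.22),.024,.054),('p2',(.678,-.324),.024,.054)]:
    m=(np.hypot(P[...,0]-xy[0],P[...,1]-xy[1])<.045)&(P[...,2]>.012)&(P[...,2]<top)
    print(nm,m.sum(),fitc(P[m][:,:2],r,xy)[0] if m.sum()>20 else '')
```

```text
23.475 [-0.284685   -0.00170239  0.41879794] [ 0.90746757 -0.11585036 -0.56995908] 8.894152402910451e-06
1 380 theta -0.07271771536067673
-1 299 theta -0.0792068704214185
side0 [-0.1542, -0.1541, -0.1534, -0.1535, -0.1537, -0.1531]
sd16 [-0.1541, -0.154, -0.1527, -0.1529, -0.1528, -0.1525]
scene0 [-0.1529, -0.1526, -0.1522, -0.1515, -0.1514, -0.151]
s16 [-0.1524, -0.1518, -0.1513, -0.1511, -0.1504, -0.1502]
bottle 0 
white 0 
flask 0 
p1 0 
p2 0
```

View pics/w16.png

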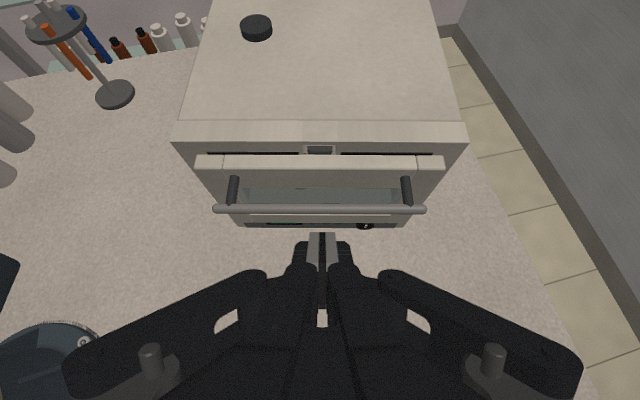

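View pics/sd16.png

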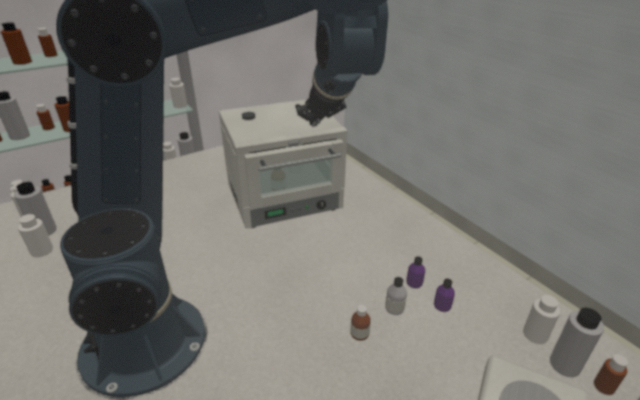

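Run:
```python
from h import *
P=cloud(load('sd16'))
for nm,xy,r,top in [('white',(.441,-.272),.024,.054),('flask',(.567,-.26),.026,.07),('p1',(.676,-.222),.024,.054),('p2',(.678,-.325),.024,.054)]:
    m=(np.hypot(P[...,0]-xy[0],P[...,1]-xy[1])<.045)&(P[...,2]>.012)&(P[...,2]<top); print(nm,fitc(P[m][:,:2],r,xy)[0])
print(ctrl.finish_job())
```

```text
white [ 0.44101567 -0.27284444]
flask [ 0.56759696 -0.26047848]
p1 [ 0.67627006 -0.22241642]
p2 [ 0.6780511  -0.32526448]
the job is handed in; nothing more can be done
None
```

The amber bottle with the black cap is standing upright in the oven with the door shut. I handed the job in at about 23.6 s of the 72 s allowed.

I hooked the handle to pull the door off its catch and pushed it down onto its stop. I then placed the bottle, lifted the door from under its free edge, and pressed it home with about 24 N.

Last checks:
- **Bottle:** just before closing it stood upright at oven (-64, +40) mm, its near side about 42 mm behind the door plane. After closing I only saw it dimly through the window; I did not measure it again.
- **Door:** after I let go, its front face was within 1 mm of where it was when first shut. I take it as latched, but I cannot see the catch itself. My separate angle fit gave about -0.08 rad at shut. It is biased, so I went by the face comparison instead.
- **Jar:** before closing it was at (32, -51) mm and the gripper never came near it. A rougher fit a little earlier agreed within 1 mm.
- **Other bottles:** the white-capped bottle, the flask and both purple bottles were within 0.3 mm of their starting positions in the side view. In the scene view this check found no points, probably because the arm was in the way.

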